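# Set the depth stop of a lever embossing press with a setting block

### The job

Set the depth stop of the small lever press: slide the red-gripped setting block flat on the press bed under the stop screw and turn the screw down with the orange driver until the block just drags beneath it, without jacking the lever up. Then leave the driver standing in the screw, draw the block out with that light drag and lay it flat on the bench clear of the press. Leave the blue block and the other things on the bench where they are.

Things in the scene. Friction and masses are not known exactly. Their poses are not given: they have to be found in the camera images.
- press: Lever press, bolted down: teal base 16 mm high. Origin on the bench under the stop screw's axis; z up; +y along the lever from the screw to its pivot; -x is the open side where the block goes in and out. The flat bed (base top, z = 16 mm) spans x -75 to +45, y -90 to +210 mm. Over the y axis runs the lever, 26 mm wide, z 50 to 66 mm; its wooden ball end at y = -127 mm reaches z = 96 mm.
- press_lever (a joint): Lever angle at its pivot, rad: 0 = die resting on the clay blank, as it starts, held there by the lever's weight alone (about 5 to 9 N at the screw); positive = raised. The screw is 185 mm from the pivot: 0.0054 rad lifts it 1 mm.
- stop_screw (a joint): Height of the stop screw in the lever, m: 0 = foot just touches the 14 mm red block on the bed, lever down; positive = gap above the block; negative = lower, the block then lifts the lever that much. Starts at +0.002 to +0.004. Coarse right-hand thread, 8 mm a turn: clockwise from above is down. Stays where left; takes about 0.06 N m, up to 0.15 on the block. Ends -0.006, +0.009.
- screw_head: The turning brass screw. Origin at the centre of its foot's under face (14 mm diameter), z up the axis; turns with the screw. 42 mm up, a round flange 34 mm diameter, 4 mm thick; on it a square head 24 x 24 x 26 mm, sides along this x and y, top at 72 mm, with a square socket 11.2 mm wide (same sides), 18 mm deep.
- stop_foot (a point): Centre of the under face of the stop screw's foot.
- socket_floor (a point): Centre of the floor of the drive socket in the screw head, 54 mm above the foot's under face.
- socket_mouth (a point): Centre of the open top of the drive socket, 72 mm above the foot's under face.
- red_block: Setting block: steel bar 130 (x) x 28 (y) x 14 mm thick, 0.38 kg, with a red upright finger grip near its -x end. Origin at the centre of the bar's underside, z up, x along the bar; the +x end goes under the screw. Starts lying on the bench.
- red_block_gauge (a point): Point on top of the red block's bar, 41 mm from its centre towards +x (24 mm from the end): goes under the stop screw, with the block's +x along the press's +x.
- red_block_grip (a point): Where to pinch the red finger grip, across its 16 mm (block y); keep the fingertips above the wider bar. The grip is 34 (block x) x 16 x 40 mm high and stands on the bar, centred 46 mm from the bar's centre towards -x; this point is 24 mm above the bar's top, 38 mm above its underside.
- blue_block: Another setting block, the same but 10 mm thick, with a blue grip. Not wanted; leave it alone. Origin at the centre of the underside, x along the bar, grip at the -x end, 46 mm from the centre.
- driver: Driver, 121 mm long, 0.11 kg, standing in a hole of a 50 mm high wooden tool block (draw it up 45 mm). Origin at the tip's end, z up. Square tip 10 x 10 mm, 17 long, sides along x and y, tapered to 6 mm over the last 4.5 mm; shank 12 mm to z = 45; orange hexagonal handle 28 mm across flats, z 45 to 117, flats facing +-y and every 60 degrees. Play in the socket 7 degrees either way.
- tool_block: Wooden tool block, fixed, 70 x 170 x 50 mm high. Origin on the bench under the driver's hole (17 mm wide); it spans y -35 to +135 mm, and three thin tools up to 125 mm high stand in it at y = 95 mm and beyond.
- driver_tip (a point): End of the driver's square tip, on its axis.
- driver_handle (a point): On the driver's axis, 85 mm above the tip: a good height to grip the handle.
- tumbler: Blue glass tumbler with two rods in it, 76 mm diameter, 153 mm high. Bystander; origin at its foot.
- spray_bottle: Small clear spray bottle, 42 mm diameter, 114 mm high. Bystander; origin at its foot.
- dish: White ceramic dish, 90 mm diameter, 26 mm high. Bystander; origin at its foot.
- clay_tin: Yellow tin with a red lid, 95 mm diameter, 89 mm high. Bystander; origin at its foot.
- emery_board: Cream emery board lying flat, 154 x 24 x 6 mm. Bystander; origin at its underside's centre.
- clay_dome: White clay dome, 35 mm diameter, 11 mm high. Bystander; origin at its underside.
Not all that is in view belongs to the job. Leave any brown or yellow look-alike of the red_block alone.

How it is judged (in metres and radians):
On the way, in this order (a step that is already met when the one before it is completed fails the run):
1. the red block lies flat on the press bed with its gauge point under the stop screw (horizontal distance between red_block_gauge and stop_foot below 0.012 m and z of red_block in the frame of press between 0.013 and 0.019 m and angle between red_block's own z axis and vertical below 0.06 rad), for 0.2 s.
2. with the driver's tip in the socket, the screw has been brought down to bear on the red block (horizontal distance between red_block_gauge and stop_foot below 0.012 m and distance between driver_tip and socket_floor below 0.009 m and angle between driver's own z axis and vertical below 0.2 rad and contact force between screw_head and red_block above 0.3 N), for 0.2 s.
3. the block is drawn out while the screw's foot rubs on it, the lever raised by no more than about 2 mm at the screw (linear speed of red_block above 0.008 m/s and horizontal distance between red_block_gauge and stop_foot above 0.012 m and contact force between screw_head and red_block above 0.3 N and value of joint press_lever below 0.012 rad), for 0.04 s.
At the end, for the whole second after the job is handed in: Red block flat and at rest on the bench, its gauge point over 60 mm from the screw; lever down (under 0.004 rad); stop screw between 0.6 mm above and 3 mm below the red block's height; driver released, standing in the screw: tip within 9 mm of the socket floor, tilt under 0.2 rad (height (world z) of red_block below 0.004 m and angle between red_block's own z axis and vertical below 0.06 rad and linear speed of each of red_block, driver below 0.01 m/s and horizontal distance between red_block_gauge and stop_foot above 0.06 m and value of joint press_lever below 0.004 rad and value of joint stop_screw between -0.003 and 0.0006 m and distance between driver_tip and socket_floor below 0.009 m and angle between driver's own z axis and vertical below 0.2 rad); the robot touches nothing.
It fails at once if the blue block or a bystander is moved by more than 30 mm (distance of any of tumbler, spray_bottle, dish, clay_tin, emery_board, clay_dome, blue_block from where it was at the start of the episode above 0.03 m).
It fails at once if the screw is gripped or turned by the fingers instead of the driver (contact force between the fingers and screw_head above 1 N).
It also fails if it takes over 72 s, if anything falls off the work surface, if the arm or the gripper's body presses on something with over 40 N, if the wrist force passes 120 N, or if a joint passes its speed limit or range.

### The arm

A 6-joint arm with a two-finger parallel gripper is mounted at the origin on the work surface. World frame = base frame: x ahead of the robot, y to its left, z up, the work surface at z = 0. Lengths are in mm, angles in degrees, forces in N, time in s.
With the tool pointing down it reaches from about 375 to 975 mm from the base axis. Payload 3.8 kg.
Tool frame: the origin (TCP) lies midway between the tips of the shut fingers; the grasp point (between the pads) lies 19 mm behind it (robot.hold_point_z is the z of the grasp point in the tool frame, in mm); z points along the fingers, y is the line along which they close (so a half turn about z gives the same grasp; the last joint's range is limited). The gripper opens to 88 mm and grips with 3 to 60 N. Pads are 18 mm wide; open, the fingers measure 123 mm over their backs; the gripper's body (75 mm by 187 mm) begins 45 mm behind the grasp point.
Start: joints at [72.485, 15.12, 91.902, -0, 72.978, -2.114], TCP at [179.261, 650.756, 238.706] pointing down, gripper open.
Joint ranges: [-150.88, 150.88], [-54.13, 125.18], [17.81, 147.31], [-75.09, 255.09], [0, 152.58], [-146.25, 146.25]. Speed limits (degrees/s): [147.25, 147.25, 180, 180, 180, 180].

### API

Orientations are given as [roll, pitch, yaw] about the fixed x, y, z axes, in that order (R = Rz(yaw) Ry(pitch) Rx(roll)).
In Python, from station import status, read_camera, camera_params, robot gives the robot as it stands.
- The arm moves only by the shell command python3 -m crank 'ROWS'. ROWS is JSON, a list of rows, each an object with "jaw": the finger opening in cm, from 0 to 8.81; "linear": the shift along the tool's x, y, z in cm, a list of three; "roll": the turn about the tool's z in degrees. A call has 1 to 5 rows; each row is the pose to reach, as a shift and turn from the pose commanded when the call began, along the tool's axes at that moment; what a row does not reach only later rows make up. A row lasts 1/12 s, in which the tool goes at most 41.7 mm and 7.16 degrees, less where a joint would pass 70% of its speed; a pose out of reach is approached as far as the arm can. A call with a gripper value outside its range is refused whole. The fingers move at their own pace and stop on an object; the grip force is fixed at half the most. Time passes only in rows, so rows that repeat a pose let the fingers close. It gives the time, the measured TCP pose, the force, the opening and the grip force at its end, in the units of the state.
- status.get_obs(): the state, without advancing time (a new reading comes with each control period).
- read_camera(name): name is "scene" or "top" or "wrist"; returns (picture, depth): 384x512x3 uint8, red, green, blue; 384x512 float32, mm along the optical axis (not along the pixel's ray), 0 where there is no reading.
- camera_params(name): a dict with "fx", "fy", "cx", "cy" (pixels), "rvec" (rotation vector, rad) and "tvec" (3), from world to camera coordinates, as OpenCV has them. Camera axes: x right, y down, z forward; pixel columns grow to the right and rows downward; lengths in mm; the calibration is good to about 2 mm. The wrist camera is an equidistant fisheye: a pixel r from the principal point sees the ray r / f radians off the axis. A picture is of the moment at which its call begins: read the wrist's pose just before it. camera_params takes no time and is no camera call; for the wrist camera it gives the pose at the moment of the call.
- robot.finish_job(): hands the job in; it is judged then, once.
The state is a dict: "clock": time; "joints": joint angles; "dq": joint speeds; "tau": joint torques, N m; "eef_pos": TCP position; "tool_rot": TCP orientation; "wrist_force": force on the tool from outside, world axes, zero at the start; "ft_torque": the same for the moment, N m; "gripper_width": finger opening in mm; "finger_force": force on a finger pad.
Only numpy, scipy, OpenCV 4.12 (cv2) and the standard library are available. Lean on these libraries where they do the work, as an engineer would, in place of code of your own. Each camera call takes 0.05 s, during which the arm holds its last target. There are 200 camera calls.

## Working session

There is one attempt and no reset: what is moved stays moved. The work goes in short steps, Python scripts to look and compute and a shell command to move; the robot and the scene stay as the last step left them, time stands still between calls to the robot, and variables do not carry over. Pictures are saved under pics/ and viewed, at most 10 in all, crops included, and the job is handed in when it is done.

```bash
mkdir -p pics; ls; cat > h.py <<'E'
import numpy as np,cv2
from station import status, read_camera, camera_params, robot
def cam(n):
    p=camera_params(n);R=cv2.Rodrigues(np.array(p['rvec'],float))[0];return p,R,np.array(p['tvec'],float)
def pts(n,depth,p=None):
    p,R,t=p or cam(n)
    v,u=np.mgrid[:384,:512]
    P=np.stack([(u-p['cx'])/p['fx']*depth,(v-p['cy'])/p['fy']*depth,depth],-1)
    return (P-t)@R
def proj(n,X,p=None):
    p,R,t=p or cam(n);c=np.atleast_2d(X)@R.T+t
    return np.c_[c[:,0]/c[:,2]*p['fx']+p['cx'],c[:,1]/c[:,2]*p['fy']+p['cy']]
def save(n,img): cv2.imwrite(n,img[...,::-1])
E
python3 - <<'E'
from h import *
for n in('scene','top'):
    im,d=read_camera(n);np.savez(f'{n}.npz',im=im,d=d)
    p,R,t=cam(n);print(n,{k:p[k] for k in('fx','fy','cx','cy')},(-R.T@t).round(),R[2].round(2))
    save(f'pics/{n}0.png',cv2.resize(im,(800,600)))
print(status.get_obs())
E
```

```text
pics
scene {'fx': 493.30172617732694, 'fy': 493.30172617732694, 'cx': 255.95380659706962, 'cy': 193.48199965492265} [1166. -872.  919.] [-0.48  0.63 -0.6 ]
top {'fx': 404.25614406328987, 'fy': 404.25614406328987, 'cx': 254.39423663825426, 'cy': 193.37538046340194} [ 288.   11. 1135.] [ 0.18 -0.   -0.98]
{'clock': 0.1, 'joints': array([ 7.24847744e+01,  1.51653606e+01,  9.19733548e+01,  1.83308400e-04,
        7.29806955e+01, -2.11255966e+00]), 'dq': array([ 0.02493227, -0.12301345, -0.23956848, -0.12475987,  0.0306603 ,
        0.05238384]), 'tau': array([ 6.89713524e-04, -5.03618288e+01, -3.58071828e+01,  7.32782995e-02,
        2.31597188e-02, -7.93830827e-05]), 'eef_pos': array([179.06318051, 650.12898739, 237.50715249]), 'tool_rot': array([-1.79880677e+02, -4.57686046e-03,  1.64597275e+02]), 'wrist_force': array([-0.58257617,  0.12822404, -0.44555925]), 'ft_torque': array([ 0.01174924, -0.02661863, -0.01009631]), 'finger_force': 0.0, 'gripper_width': 88.0704570809368}
```

View pics/top0.png

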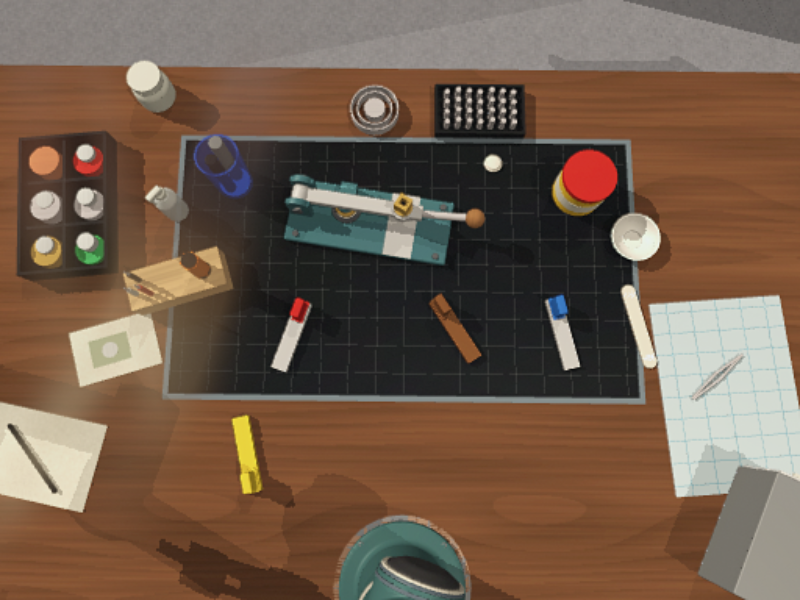

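View pics/scene0.png

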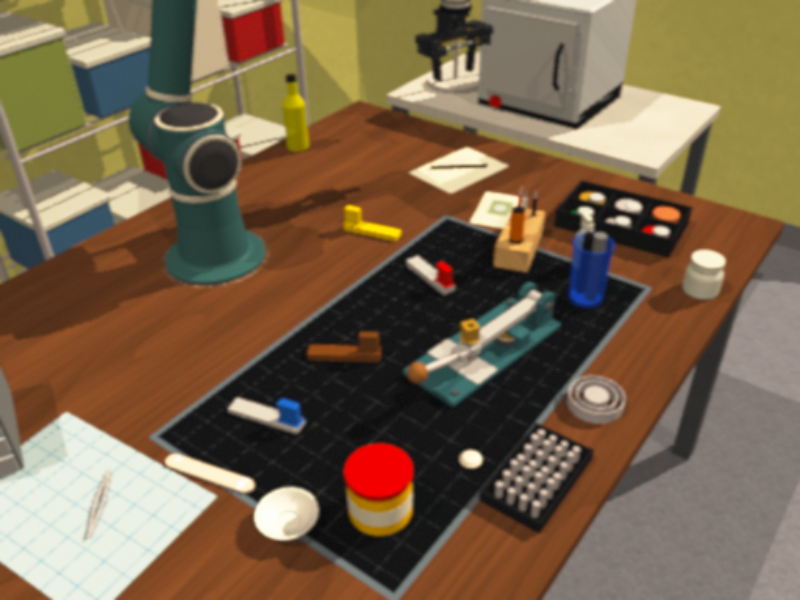

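The top view (800x600) shows red block grip at (300,310) with its bar end at (282,368), screw head at (403,204), and lever pivot at (300,190). The driver is at (196,264), the blue block at (560,310), and the brown and yellow blocks are look-alikes. The scene view agrees.

```bash
cat > m.py <<'E'
from h import *
def rect(xy):
    (c,s,a)=cv2.minAreaRect(xy.astype(np.float32));b=cv2.boxPoints((c,s,a));return np.round(c,1),np.round(s,1),round(a,1)
D={n:np.load(n+'.npz') for n in('top','scene')}
for n in D:
    im,d=D[n]['im'],D[n]['d'];P=pts(n,d);h=cv2.cvtColor(im,cv2.COLOR_RGB2HSV).astype(int);H,S,V=h[...,0],h[...,1],h[...,2]
    def show(k,m,lo,hi):
        m=m&(P[...,2]>lo)&(P[...,2]<hi)&(d>0)
        _,L,st,_=cv2.connectedComponentsWithStats(m.astype(np.uint8))
        for i in range(1,len(st)):
            if st[i,4]>12:
                q=P[L==i];print(n,k,st[i].tolist(),'med',np.median(q,0).round(1),'zpct',np.percentile(q[:,2],[5,95]).round(1),*rect(q[:,:2]))
    show('redgrip top',((H<6)|(H>174))&(S>150)&(V>100),46,62)
    show('orange',(H>4)&(H<18)&(S>150)&(V>60),100,190)
    show('brass',(H>17)&(H<32)&(S>90)&(V>80),92,125)
    show('white bar',(S<60)&(V>120),8,22)
    show('teal bed',(H>75)&(H<100)&(S>80),8,22)
    show('lever',(S<70)&(V>110),55,75)
    show('ball',(H>3)&(H<18)&(S>80),70,100)
    show('wood',(H>8)&(H<25)&(S>50),42,58)
E
python3 m.py
```

```text
top redgrip top [186, 191, 9, 13, 72] med [468.7 185.8  52.6] zpct [47.8 55.8] [470.  186.8] [16.2 33. ] 72.5
top orange [115, 161, 15, 13, 55] med [528.  346.  116.2] zpct [102.  122.3] [532.7 353.9] [24.9 28. ] 41.6
top brass [252, 124, 12, 12, 80] med [643.3   3.5 103.5] zpct [ 95.5 106.8] [645.5   4.3] [24.  24.7] 59.7
top white bar [243, 59, 8, 8, 14] med [883.2  37.2  18.1] zpct [12.5 21.2] [882.8  37.5] [30.   4.3] 43.1
top white bar [250, 59, 5, 15, 18] med [877.3  17.8  18.6] zpct [11.4 21.6] [871.2  18.6] [45.9  7.5] 15.7
top white bar [233, 63, 13, 12, 93] med [862.5  60.6  20.6] zpct [17.3 21.9] [861.5  60.6] [35.8 35.5] 1.7
top white bar [104, 65, 6, 5, 14] med [865.9 455.9  14.6] zpct [ 9.  20.2] [867.  455.3] [ 4.4 17. ] 46.2
top white bar [229, 70, 6, 9, 13] med [841.1  86.9  18.9] zpct [12.3 21. ] [843.9  85.2] [32.   5.7] 29.3
top white bar [312, 100, 9, 9, 37] med [ 758.  -167.3    9.9] zpct [ 8.3 12.6] [ 759.4 -166.3] [23.7 21.2] 30.4
top white bar [48, 122, 18, 18, 111] med [656.8 578.1  20. ] zpct [17.2 21.8] [660.8 580. ] [45.6 52.9] 28.0
top white bar [249, 12
[... 9539 characters left out ...]
.7  46.3] zpct [42.5 48.9] [575.1 683.6] [43.9 11.6] 5.1
scene wood [392, 120, 51, 14, 71] med [688.4 696.5  45.3] zpct [42.3 48.6] [690.7 696.3] [179.5  19.1] 5.0
scene wood [220, 132, 10, 7, 40] med [173.2 250.9  49.5] zpct [43.4 55.9] [170.8 252.1] [37.7 16.7] 1.3
scene wood [317, 134, 31, 30, 420] med [530.7 372.   50.8] zpct [44.9 54.9] [517.4 401.5] [ 71.2 189.9] 17.8
scene wood [439, 169, 24, 13, 137] med [894.5 452.5  50.2] zpct [43.2 56.2] [892.5 461. ] [67.8 41.6] 14.5
scene wood [229, 212, 13, 8, 84] med [479.1 -71.1  52.7] zpct [42.8 57. ] [477.6 -68.2] [34.4 20.1] 23.2
scene wood [222, 313, 41, 19, 196] med [ 730.9 -359.4   50.6] zpct [43.3 57. ] [ 719.4 -347.7] [88.6 37.3] 39.8
```

```bash
cat >> h.py <<'E'
def go(x,y,z,yaw):
    o=status.get_obs();p=o['eef_pos'];a=np.radians(o['tool_rot'][2])
    tx=np.array([np.cos(a),np.sin(a)]);ty=np.array([np.sin(a),-np.cos(a)]);d=np.array([x,y])-p[:2]
    r=-((yaw-o['tool_rot'][2]+180)%360-180)
    print('clk',round(o['clock'],2),'at',p.round(1),'yaw',o['tool_rot'][2].round(2),'-> linear cm',(np.array([d@tx,d@ty,p[2]-z])/10).round(2),'roll',round(r,2),'alt',round(r%360,1),'q6',o['joints'][5].round(1),'F',o['wrist_force'].round(1),'T',o['ft_torque'].round(3),'w',o['gripper_width'].round(1))
E
python3 -c "
from h import *
go(469,186.5,160,161)"
```

```text
Traceback (most recent call last):
  File "h.py", line 18, in go
    print('clk',round(o['clock'],2),'at',p.round(1),'yaw',o['tool_rot'][2].round(2),'-> linear cm',(np.array([d@tx,d@ty,p[2]-z])/10).round(2),'roll',round(r,2),'alt',round(r%360,1),'q6',o['joints'][5].round(1),'F',o['wrist_force'].round(1),'T',o['ft_torque'].round(3),'w',o['gripper_width'].round(1))
                                                                                                                                                                                                                                                                                ^^^^^^^^^^^^^^^^^^^^^^^^
AttributeError: 'float' object has no attribute 'round'
```

```bash
sed -i "s/o\['gripper_width'\].round(1)/round(float(o['gripper_width']),1)/; s/o\['joints'\]\[5\].round(1)/round(float(o['joints'][5]),1)/" h.py
python3 -c "
from h import *
go(469,186.5,160,161)"
```

```text
clk 0.1 at [179.1 650.1 237.5] yaw 164.6 -> linear cm [-40.27 -37.     7.75] roll 3.6 alt 3.6 q6 -2.1 F [-0.6  0.1 -0.4] T [ 0.012 -0.027 -0.01 ] w 88.1
```

```bash
R='[{"jaw":8.8,"linear":[-13.4,-12.3,0],"roll":0},{"jaw":8.8,"linear":[-13.4,-12.3,0],"roll":0},{"jaw":8.8,"linear":[-13.4,-12.3,0],"roll":0},{"jaw":8.8,"linear":[-13.4,-12.3,0],"roll":0},{"jaw":8.8,"linear":[-13.4,-12.3,0],"roll":0}]'
echo skip; python3 -m crank '[{"jaw":8.8,"linear":[-13.4,-12.3,0],"roll":0},{"jaw":8.8,"linear":[-13.4,-12.3,0],"roll":0},{"jaw":8.8,"linear":[-13.4,-12.3,0],"roll":0},{"jaw":8.8,"linear":[-13.4,-12.3,0],"roll":0},{"jaw":8.8,"linear":[-13.4,-12.3,0],"roll":0}]'
python3 -m crank '[{"jaw":8.8,"linear":[-13.4,-12.3,0],"roll":0},{"jaw":8.8,"linear":[-13.4,-12.3,0],"roll":0},{"jaw":8.8,"linear":[-13.4,-12.3,0],"roll":0},{"jaw":8.8,"linear":[-13.4,-12.3,0],"roll":0},{"jaw":8.8,"linear":[-13.4,-12.3,0],"roll":0}]'
python3 -m crank '[{"jaw":8.8,"linear":[-13.4,-12.3,0],"roll":3.6},{"jaw":8.8,"linear":[-13.4,-12.3,0],"roll":3.6},{"jaw":8.8,"linear":[-13.4,-12.3,0],"roll":3.6},{"jaw":8.8,"linear":[-13.4,-12.3,0],"roll":3.6},{"jaw":8.8,"linear":[-13.4,-12.3,0],"roll":3.6}]'
python3 - <<'E'
from h import *
go(469,186.5,21,161)
im,d=read_camera('wrist');p,R,t=cam('wrist');np.savez('w1.npz',im=im,d=d)
print(p,(-R.T@t).round(),R[2].round(2));save('pics/w1.png',im)
E
```

```text
skip
clock: 0.52
eef_pos: [277.5, 492.3, 237.9]
tool_rot: [-179.8, 0.1, 164.5]
wrist_force: [0.5, -0.1, -0.4]
gripper_width: 88.0
finger_force: 0.0
clock: 0.93
eef_pos: [373.9, 338.8, 238.4]
tool_rot: [-179.9, 0.1, 164.5]
wrist_force: [0.3, 0.4, -0.6]
gripper_width: 87.8
finger_force: 0.0
clock: 1.35
eef_pos: [470.8, 184.6, 238.6]
tool_rot: [-179.9, 0.1, 160.8]
wrist_force: [-0.6, 0.1, -0.2]
gripper_width: 87.9
finger_force: 0.0
clk 1.35 at [470.8 184.6 238.6] yaw 160.84 -> linear cm [ 0.23  0.12 21.76] roll -0.16 alt 359.8 q6 -52.1 F [-0.6  0.1 -0.2] T [0.033 0.043 0.029] w 87.9
{'fx': 297.3186396354542, 'fy': 297.3186396354542, 'cx': 253.93947396477216, 'cy': 188.959331836129, 'rvec': array([-2.37109561, -1.68499165, -0.23008626]), 'tvec': array([-329.20084973, -408.63240286,  285.01885311])} [407. 207. 384.] [ 0.25 -0.09 -0.96]
```

View pics/w1.png

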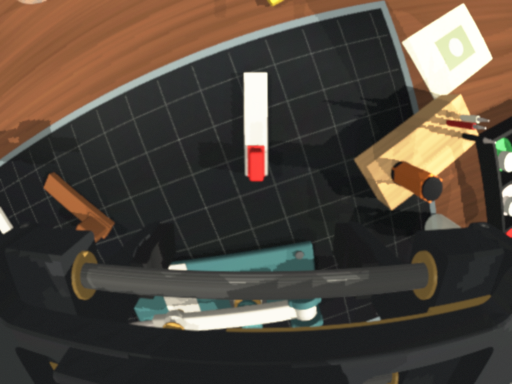

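The wrist view shows the red grip at (257,163), bar up to (256,73), driver top at (431,188), tool block, and press at the bottom behind the gripper.

```bash
cat >> h.py <<'E'
def wpts(d,p=None):
    p,R,t=p or cam('wrist');v,u=np.mgrid[:384,:512]
    x=(u-p['cx'])/p['fx'];y=(v-p['cy'])/p['fy'];th=np.hypot(x,y)+1e-9;k=np.tan(np.minimum(th,1.5))/th
    return (np.stack([x*k*d,y*k*d,d],-1)-t)@R
def blobs(P,m,lo,hi,tag,mn=30):
    m=m&(P[...,2]>lo)&(P[...,2]<hi);_,L,st,_=cv2.connectedComponentsWithStats(m.astype(np.uint8))
    for i in range(1,len(st)):
        if st[i,4]>mn:
            q=P[L==i];c,s,a=cv2.minAreaRect(q[:,:2].astype(np.float32))
            print(tag,st[i].tolist(),'med',np.median(q,0).round(1),'z',np.percentile(q[:,2],[5,95]).round(1),'rect',np.round(c,1),np.round(s,1),round(a,1))
def hsv(im): return [x.astype(int) for x in cv2.split(cv2.cvtColor(im,cv2.COLOR_RGB2HSV))]
E
python3 - <<'E'
from h import *
f=np.load('w1.npz');im,d=f['im'],f['d'];P=wpts(d);H,S,V=hsv(im)
blobs(P,((H<6)|(H>174))&(S>150)&(V>100),46,62,'red')
blobs(P,(S<60)&(V>120),8,22,'white')
blobs(P,(H>4)&(H<18)&(S>150),112,135,'driver top'); blobs(P,(d>0),118,135,'any118',20)
blobs(P,(H>8)&(H<25)&(S>50),42,58,'wood',200)
E
```

```text
red [249, 151, 14, 30, 395] med [469.1 187.1  53.4] z [51.1 54.9] rect [470.2 186.8] [15.  33.3] 70.7
white [244, 73, 23, 102, 1715] med [410.8 207.1  13.8] z [12.5 15.1] rect [426.8 201.5] [ 27.2 127.9] 71.1
white [502, 184, 10, 14, 58] med [648.1 581.1  21.4] z [20.4 21.8] rect [650.2 579. ] [21.5 23.5] 0.5
white [0, 212, 10, 22, 111] med [ 420.2 -284.8   10. ] z [ 8.6 11.4] rect [ 415.9 -288.6] [35.7 27.2] 11.9
white [427, 215, 19, 14, 105] med [642.3 415.6  15.1] z [ 9.  21.4] rect [644.  419.4] [ 9.7 33.6] 16.3
white [168, 263, 20, 7, 99] med [578.8  31.   16.3] z [14.4 17.5] rect [579.   28.1] [28.9 10.4] 78.7
white [164, 297, 38, 16, 437] med [644.    5.   16.6] z [15.4 17.6] rect [645.5   4.6] [58.2 29.7] 72.0
driver top [416, 172, 26, 31, 221] med [527.3 347.1 120.9] z [113.3 125.1] rect [533.2 353.9] [25.1 28.5] 45.0
any118 [418, 173, 25, 30, 548] med [534.  354.  125.4] z [120.1 126.8] rect [534.9 355.4] [29.6 28.3] 49.0
wood [365, 94, 113, 116, 4243] med [515.4 391.6  49.8] z [46.8 51.2] rect [521.  404.3] [ 71.7 171.3] 17.5
```

```bash
python3 -m crank '[{"jaw":8.8,"linear":[0.15,0.18,4],"roll":0},{"jaw":8.8,"linear":[0.15,0.18,8],"roll":0},{"jaw":8.8,"linear":[0.15,0.18,12],"roll":0},{"jaw":8.8,"linear":[0.15,0.18,15.5],"roll":0},{"jaw":8.8,"linear":[0.15,0.18,18],"roll":0}]'
python3 -m crank '[{"jaw":6,"linear":[0,0,1.5],"roll":0},{"jaw":5,"linear":[0,0,2.7],"roll":0},{"jaw":4,"linear":[0,0,3.6],"roll":0},{"jaw":3.5,"linear":[0,0,3.7],"roll":0},{"jaw":3,"linear":[0,0,3.7],"roll":0}]'
python3 -c "
from h import *
go(470,186.8,21,161)"
```

```text
clock: 1.82
eef_pos: [465.4, 190.4, 55.1]
tool_rot: [-179.9, -0.2, 161.0]
wrist_force: [0.4, -0.6, -1.6]
gripper_width: 87.9
finger_force: 0.0
clock: 2.23
eef_pos: [468.1, 190.8, 21.8]
tool_rot: [180.0, -0.0, 161.0]
wrist_force: [-0.6, 0.0, 0.0]
gripper_width: 56.7
finger_force: 0.0
clk 2.23 at [468.1 190.8  21.8] yaw 161.01 -> linear cm [-0.31 -0.32  0.08] roll 0.01 alt 0.0 q6 -51.7 F [-0.6  0.   0. ] T [ 0.004 -0.026 -0.032] w 56.7
```

```bash
python3 -m crank '[{"jaw":4,"linear":[-0.3,-0.3,0],"roll":0},{"jaw":4,"linear":[-0.3,-0.3,0],"roll":0},{"jaw":3,"linear":[-0.3,-0.3,0],"roll":0}]'
python3 -m crank '[{"jaw":1,"linear":[0,0,0],"roll":0},{"jaw":0.8,"linear":[0,0,0],"roll":0},{"jaw":0.8,"linear":[0,0,0],"roll":0},{"jaw":0.8,"linear":[0,0,0],"roll":0}]'
python3 -c "
from h import *
go(470,186.8,21,161)"
```

```text
clock: 2.48
eef_pos: [471.1, 186.8, 23.0]
tool_rot: [179.9, 0.1, 161.0]
wrist_force: [-0.6, -0.1, 0.2]
gripper_width: 36.8
finger_force: 0.0
clock: 2.82
eef_pos: [470.0, 186.7, 22.0]
tool_rot: [180.0, 0.0, 161.0]
wrist_force: [-0.2, -0.0, 1.8]
gripper_width: 15.8
finger_force: 30.0
clk 2.82 at [470.  186.7  22. ] yaw 161.0 -> linear cm [0.01 0.01 0.1 ] roll 0.0 alt 0.0 q6 -52.2 F [-0.2 -0.   1.8] T [-0.098  0.038  0.034] w 15.8
```

```bash
python3 -m crank '[{"jaw":0.8,"linear":[0,0,-1],"roll":0},{"jaw":0.8,"linear":[0,0,-2.5],"roll":0},{"jaw":0.8,"linear":[0,0,-4],"roll":3},{"jaw":0.8,"linear":[0,0,-5.5],"roll":8},{"jaw":0.8,"linear":[0,0,-6],"roll":14}]'
python3 -m crank '[{"jaw":0.8,"linear":[0,0,0],"roll":7},{"jaw":0.8,"linear":[0,0,0],"roll":14},{"jaw":0.8,"linear":[0,0,0],"roll":21},{"jaw":0.8,"linear":[0,0,0],"roll":28},{"jaw":0.8,"linear":[0,0,0],"roll":35}]'
python3 -m crank '[{"jaw":0.8,"linear":[0,0,0],"roll":7},{"jaw":0.8,"linear":[0,0,0],"roll":14},{"jaw":0.8,"linear":[0,0,0],"roll":21},{"jaw":0.8,"linear":[0,0,0],"roll":28},{"jaw":0.8,"linear":[0,0,0],"roll":35}]'
python3 -m crank '[{"jaw":0.8,"linear":[0,0,0],"roll":7},{"jaw":0.8,"linear":[0,0,0],"roll":14},{"jaw":0.8,"linear":[0,0,0],"roll":21},{"jaw":0.8,"linear":[0,0,0],"roll":28},{"jaw":0.8,"linear":[0,0,0],"roll":35}]'
python3 -m crank '[{"jaw":0.8,"linear":[0,0,0],"roll":7},{"jaw":0.8,"linear":[0,0,0],"roll":14},{"jaw":0.8,"linear":[0,0,0],"roll":21},{"jaw":0.8,"linear":[0,0,0],"roll":28},{"jaw":0.8,"linear":[0,0,0],"roll":35}]'
python3 -m crank '[{"jaw":0.8,"linear":[0,0,0],"roll":6},{"jaw":0.8,"linear":[0,0,0],"roll":11},{"jaw":0.8,"linear":[0,0,0],"roll":15},{"jaw":0.8,"linear":[0,0,0],"roll":16},{"jaw":0.8,"linear":[0,0,0],"roll":16}]'
python3 -c "
from h import *
go(497.3,26.5,82,-9)"
```

```text
clock: 3.23
eef_pos: [470.7, 186.9, 83.8]
tool_rot: [179.9, 0.1, 146.8]
wrist_force: [0.7, 0.7, -3.1]
gripper_width: 15.7
finger_force: 30.0
clock: 3.65
eef_pos: [469.0, 186.3, 81.5]
tool_rot: [-179.9, 0.0, 111.7]
wrist_force: [-0.5, -0.8, -3.7]
gripper_width: 15.8
finger_force: 30.0
clock: 4.07
eef_pos: [468.8, 186.3, 81.4]
tool_rot: [-179.9, 0.1, 76.7]
wrist_force: [0.1, -0.4, -4.1]
gripper_width: 15.8
finger_force: 30.0
clock: 4.48
eef_pos: [468.7, 186.3, 81.3]
tool_rot: [-180.0, 0.1, 41.7]
wrist_force: [0.1, 0.2, -4.0]
gripper_width: 15.9
finger_force: 30.0
clock: 4.9
eef_pos: [468.7, 186.3, 81.3]
tool_rot: [180.0, 0.1, 6.7]
wrist_force: [0.0, 0.3, -3.7]
gripper_width: 15.9
finger_force: 30.0
clock: 5.32
eef_pos: [469.1, 186.4, 81.4]
tool_rot: [180.0, 0.1, -9.0]
wrist_force: [-0.6, -0.2, -3.9]
gripper_width: 15.8
finger_force: 30.0
clk 5.32 at [469.1 186.4  81.4] yaw -8.95 -> linear cm [ 5.28 15.36 -0.06] roll 0.05 alt 0.0 q6 117.8 F [-0.6 -0.2 -3.9] T [0.024 0.349 0.022] w 15.8
```

```bash
python3 -m crank '[{"jaw":0.8,"linear":[1,3.5,0],"roll":0},{"jaw":0.8,"linear":[2.3,7,0],"roll":0},{"jaw":0.8,"linear":[3.8,11,0],"roll":0},{"jaw":0.8,"linear":[4.9,14,0],"roll":0},{"jaw":0.8,"linear":[5.3,15.3,0],"roll":0}]'
python3 -m crank '[{"jaw":0.8,"linear":[0,0,0],"roll":0},{"jaw":0.8,"linear":[0,0,0],"roll":0}]'
python3 - <<'E'
from h import *
go(497.3,26.5,38,-9)
c=cam('wrist');im,d=read_camera('wrist');np.savez('w2.npz',im=im,d=d);save('pics/w2.png',im)
P=wpts(d,c);H,S,V=hsv(im)
blobs(P,(H>17)&(H<32)&(S>90)&(V>60),80,125,'brass');blobs(P,(S<70)&(V>100),55,80,'lever');blobs(P,(H>75)&(H<100)&(S>80),8,22,'bed',100)
blobs(P,(S<60)&(V>100),60,90,'bar');blobs(P,((H<6)|(H>174))&(S>150)&(V>60),60,130,'red')
E
```

```text
clock: 5.73
eef_pos: [498.7, 23.8, 81.9]
tool_rot: [179.9, -0.0, -9.0]
wrist_force: [-0.1, 0.4, -3.8]
gripper_width: 15.5
finger_force: 30.0
clock: 5.9
eef_pos: [498.0, 26.5, 81.6]
tool_rot: [-180.0, 0.0, -9.1]
wrist_force: [-0.2, -0.3, -3.7]
gripper_width: 15.7
finger_force: 30.0
clk 5.9 at [498.   26.5  81.6] yaw -9.07 -> linear cm [-0.07  0.01  4.36] roll -0.07 alt 359.9 q6 99.2 F [-0.2 -0.3 -3.7] T [0.056 0.371 0.029] w 15.7
lever [0, 0, 175, 39, 3048] med [659.1 135.8  65.7] z [60.9 68.3] rect [651.  120.1] [137.1  31. ] 68.0
lever [230, 0, 44, 9, 212] med [628.    5.8  60.9] z [55.4 65.9] rect [629.3   7.5] [24.9  5.4] 81.4
lever [227, 29, 54, 195, 9114] med [564.4  16.5  71.8] z [70.3 73.2] rect [557.4  17.7] [ 28.  106.4] 81.0
bed [291, 0, 82, 106, 7873] med [602.8 -45.3  15.9] z [14.6 17.1] rect [604.2 -48.2] [62.9 84.1] 80.9
bed [19, 3, 196, 117, 12962] med [624.4  88.   15.9] z [14.5 17.1] rect [627.3 127. ] [181.4  75.6] 80.9
bar [0, 0, 175, 39, 2938] med [659.6 137.6  65.7] z [62.1 68.4] rect [660.2 116. ] [136.1  30.7] 78.6
bar [233, 0, 39, 6, 124] med [627.9   6.9  64. ] z [60.4 65.9] rect [628.5   7.2] [21.3  3.8] 81.2
bar [227, 29, 54, 196, 9072] med [564.6  16.4  71.8] z [70.3 73.2] rect [557.4  17.7] [ 28.  106.4] 81.0
red [235, 198, 39, 73, 2697] med [514.6  24.7 111.4] z [ 75.7 113.8] rect [507.9  25.3] [20.9 25.4] 82.3
```

View pics/w2.png

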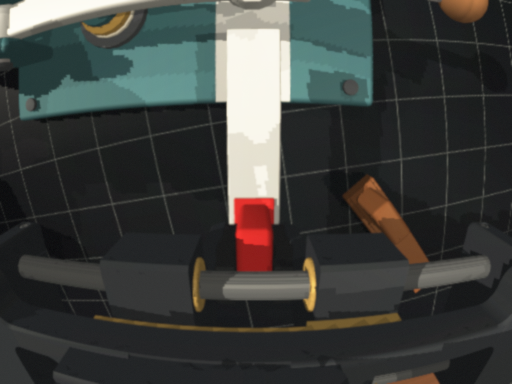

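```bash
python3 - <<'E'
from h import *
f=np.load('w2.npz');P=wpts(f['d']);
for v in(35,60,90,120,150,180): print(P[v,245].round(1),P[v,268].round(1))
E
python3 -m crank '[{"jaw":0.8,"linear":[0,0,1.2],"roll":0},{"jaw":0.8,"linear":[0,0,2.4],"roll":0},{"jaw":0.8,"linear":[0,0,3.4],"roll":0},{"jaw":0.8,"linear":[0,0,3.9],"roll":0},{"jaw":0.8,"linear":[0,0,4.0],"roll":0}]'
python3 -m crank '[{"jaw":0.8,"linear":[0,0,0.1],"roll":0},{"jaw":0.8,"linear":[0,0,0.2],"roll":0},{"jaw":0.8,"linear":[0,0,0.2],"roll":0}]'
python3 -c "
from h import *
go(559,18,38,-9)"
```

```text
[606.8  15.2  70. ] [604.7   3.4  71.1]
[592.9  17.3  71.6] [591.2   5.6  70.9]
[577.2  19.8  71.6] [575.4   8.1  71.5]
[561.7  22.3  72. ] [559.9  10.5  72.8]
[546.   24.9  71.6] [544.2  12.9  72.5]
[530.1  27.5  72.4] [528.1  15.3  72.2]
clock: 6.37
eef_pos: [496.4, 27.9, 39.7]
tool_rot: [180.0, 0.2, -8.9]
wrist_force: [-2.5, 0.3, 0.0]
gripper_width: 15.6
finger_force: 30.0
clock: 6.62
eef_pos: [498.7, 27.3, 39.9]
tool_rot: [-180.0, -0.0, -9.0]
wrist_force: [-0.9, -0.2, -2.1]
gripper_width: 15.9
finger_force: 30.0
clk 6.62 at [498.7  27.3  39.9] yaw -8.99 -> linear cm [ 6.1  -0.02  0.19] roll 0.01 alt 0.0 q6 99.3 F [-0.9 -0.2 -2.1] T [0.046 0.246 0.032] w 15.9
```

```bash
python3 -m crank '[{"jaw":0.8,"linear":[0.8,0,0],"roll":0},{"jaw":0.8,"linear":[1.6,0,0],"roll":0},{"jaw":0.8,"linear":[2.4,0,0],"roll":0},{"jaw":0.8,"linear":[3.2,0,0],"roll":0},{"jaw":0.8,"linear":[4,0,0],"roll":0}]'
python3 -m crank '[{"jaw":0.8,"linear":[0.8,0,0],"roll":0},{"jaw":0.8,"linear":[1.5,0,0],"roll":0},{"jaw":0.8,"linear":[2.0,0,0],"roll":0},{"jaw":0.8,"linear":[2.1,0,0.05],"roll":0},{"jaw":0.8,"linear":[2.1,0,0.1],"roll":0}]'
python3 -m crank '[{"jaw":0.8,"linear":[0,0,0.05],"roll":0},{"jaw":0.8,"linear":[0,0,0.1],"roll":0}]'
python3 -c "
from h import *
go(559,18,38,-9)"
```

```text
clock: 7.03
eef_pos: [539.2, 20.7, 39.9]
tool_rot: [-180.0, -0.0, -9.0]
wrist_force: [-1.3, 0.2, -2.4]
gripper_width: 15.2
finger_force: 30.0
clock: 7.45
eef_pos: [559.7, 17.5, 39.0]
tool_rot: [-180.0, -0.1, -9.0]
wrist_force: [0.7, -0.7, -0.6]
gripper_width: 15.7
finger_force: 30.0
clock: 7.62
eef_pos: [559.5, 17.6, 38.4]
tool_rot: [-180.0, -0.1, -9.0]
wrist_force: [2.1, -1.4, 0.6]
gripper_width: 15.8
finger_force: 30.0
clk 7.62 at [559.5  17.6  38.4] yaw -9.0 -> linear cm [-0.06 -0.03  0.04] roll 0.0 alt 0.0 q6 98.3 F [ 2.1 -1.4  0.6] T [-0.176 -0.363 -0.019] w 15.8
```

```bash
python3 -m crank '[{"jaw":3,"linear":[0,0,0],"roll":0},{"jaw":5,"linear":[0,0,0],"roll":0},{"jaw":6,"linear":[0,0,0],"roll":0},{"jaw":6,"linear":[0,0,-2],"roll":0},{"jaw":6,"linear":[0,0,-5.5],"roll":0}]'
python3 -m crank '[{"jaw":7,"linear":[0,0,-4],"roll":0},{"jaw":7,"linear":[0,0,-8],"roll":0},{"jaw":7,"linear":[0,0,-12],"roll":0},{"jaw":7,"linear":[0,0,-15],"roll":0},{"jaw":7,"linear":[0,0,-15],"roll":0}]'
python3 - <<'E'
from h import *
go(535,355.3,240,180)
for n in('top','wrist'):
    c=cam(n);im,d=read_camera(n);np.savez(n+'3.npz',im=im,d=d)
    P=wpts(d,c) if n=='wrist' else pts(n,d,c);H,S,V=hsv(im)
    blobs(P,(H>17)&(H<32)&(S>90)&(V>60),98,125,n+' brass top');blobs(P,(S<70)&(V>100),25,35,n+' bar');blobs(P,((H<6)|(H>174))&(S>150)&(V>60),62,80,n+' red')
    blobs(P,(H>75)&(H<100)&(S>80),10,20,n+' bed',300)
E
```

```text
clock: 8.03
eef_pos: [553.9, 17.8, 88.7]
tool_rot: [179.9, 0.6, -9.0]
wrist_force: [1.4, 0.0, -0.3]
gripper_width: 47.3
finger_force: 0.0
clock: 8.45
eef_pos: [562.6, 17.7, 251.5]
tool_rot: [-179.9, -0.8, -9.0]
wrist_force: [0.4, 0.2, 0.7]
gripper_width: 69.9
finger_force: 0.0
clk 8.45 at [562.6  17.7 251.5] yaw -8.99 -> linear cm [ -8.   -32.91   1.15] roll 171.01 alt 171.0 q6 98.3 F [0.4 0.2 0.7] T [-0.022  0.106  0.04 ] w 69.9
top bar [89, 53, 21, 16, 46] med [864.3 459.3  28.7] z [25.1 34.2] rect [873.  465.4] [26.  66.3] 36.4
top bar [54, 93, 7, 11, 36] med [759.4 584.4  32.7] z [28.3 34.9] rect [759.2 583.6] [30.9 15.4] 9.7
top bar [19, 122, 21, 20, 239] med [652.6 654.2  32.3] z [27.6 34.8] rect [656.9 655.7] [56.1 54.4] 19.9
top bar [51, 122, 11, 10, 53] med [668.6 576.3  32.2] z [25.9 34.7] rect [669.1 575.6] [19.1 29.5] 49.2
top bar [357, 125, 22, 11, 32] med [ 661.4 -304.    32. ] z [26.2 34.7] rect [ 666.4 -307. ] [64.8 13.8] 67.0
top bar [250, 144, 12, 14, 121] med [606.7  10.7  29.5] z [26.1 32.9] rect [605.6  10.5] [28.  38.9] 79.7
top bar [24, 151, 11, 11, 45] med [58
[... 1099 characters left out ...]
] z [25.9 34.7] rect [658.3 410.8] [15.6 39. ] 84.5
wrist red [247, 156, 15, 30, 422] med [563.7  17.9  69.5] z [66.9 70.9] rect [563.  18.] [15.9 32.8] 81.0
wrist bed [180, 64, 52, 20, 922] med [686.9  57.8  15.9] z [14.1 17.2] rect [687.3  61.3] [67.  25.5] 80.5
wrist bed [277, 64, 48, 27, 1023] med [665.  -55.8  15.8] z [14.  17.3] rect [664.8 -58.3] [61.6 33.5] 81.3
wrist bed [105, 68, 50, 21, 597] med [703.7 151.2  15.8] z [13.9 17.3] rect [704.  164.6] [74.6 25.4] 80.7
wrist bed [277, 104, 47, 53, 1847] med [593.2 -43.5  15.9] z [14.5 17.1] rect [596.1 -47.4] [60.9 67.9] 81.8
wrist bed [105, 110, 128, 49, 5070] med [616.6 115.4  15.8] z [14.4 17.2] rect [620.2 128.8] [180.6  61. ] 81.0
```

```bash
python3 -m crank '[{"jaw":8,"linear":[-1.5,-4,0],"roll":-7},{"jaw":8,"linear":[-2.5,-8,0],"roll":-14},{"jaw":8,"linear":[-3.5,-12,0],"roll":-21},{"jaw":8,"linear":[-4.5,-16,0],"roll":-28},{"jaw":8,"linear":[-5,-20,0],"roll":-35}]'
python3 -m crank '[{"jaw":8,"linear":[0,0,0],"roll":-7},{"jaw":8,"linear":[0,0,0],"roll":-14},{"jaw":8,"linear":[0,0,0],"roll":-21},{"jaw":8,"linear":[0,0,0],"roll":-28},{"jaw":8,"linear":[0,0,0],"roll":-35}]'
python3 -m crank '[{"jaw":8,"linear":[0,0,0],"roll":-7},{"jaw":8,"linear":[0,0,0],"roll":-14},{"jaw":8,"linear":[0,0,0],"roll":-21},{"jaw":8,"linear":[0,0,0],"roll":-28},{"jaw":8,"linear":[0,0,0],"roll":-35}]'
python3 -m crank '[{"jaw":8,"linear":[0,0,0],"roll":-7},{"jaw":8,"linear":[0,0,0],"roll":-14},{"jaw":8,"linear":[0,0,0],"roll":-21},{"jaw":8,"linear":[0,0,0],"roll":-28},{"jaw":8,"linear":[0,0,0],"roll":-35}]'
python3 -m crank '[{"jaw":8,"linear":[0,0,0],"roll":-7},{"jaw":8,"linear":[0,0,0],"roll":-14},{"jaw":8,"linear":[0,0,0],"roll":-21},{"jaw":8,"linear":[0,0,0],"roll":-28},{"jaw":8,"linear":[0,0,0],"roll":-35}]'
python3 - <<'E'
from h import *
go(535,355.3,240,180)
E
```

```text
clock: 8.97
eef_pos: [537.8, 224.2, 239.9]
tool_rot: [-180.0, 0.3, 26.3]
wrist_force: [0.1, 1.0, -0.1]
gripper_width: 80.1
finger_force: 0.0
clock: 9.38
eef_pos: [538.6, 222.8, 239.5]
tool_rot: [-179.8, 0.2, 61.4]
wrist_force: [1.1, -1.0, -0.1]
gripper_width: 80.0
finger_force: 0.0
clock: 9.8
eef_pos: [538.7, 222.5, 239.5]
tool_rot: [-179.7, 0.1, 96.4]
wrist_force: [-0.6, 0.6, 0.2]
gripper_width: 80.0
finger_force: 0.0
clock: 10.22
eef_pos: [538.7, 222.4, 239.5]
tool_rot: [-179.7, -0.1, 131.3]
wrist_force: [-0.1, 0.1, -0.1]
gripper_width: 79.9
finger_force: 0.0
clock: 10.63
eef_pos: [538.7, 222.5, 239.5]
tool_rot: [-179.8, -0.3, 166.3]
wrist_force: [-0.4, 0.0, 0.2]
gripper_width: 80.4
finger_force: 0.0
clk 10.63 at [538.7 222.5 239.5] yaw 166.35 -> linear cm [ 3.5  12.82 -0.05] roll -13.65 alt 346.3 q6 -56.4 F [-0.4  0.   0.2] T [-0.009  0.049  0.043] w 80.4
```

```bash
python3 -m crank '[{"jaw":8,"linear":[1,4,0],"roll":-4},{"jaw":8,"linear":[2,8,0],"roll":-8},{"jaw":8,"linear":[3,11,0],"roll":-12},{"jaw":8,"linear":[3.5,12.8,0],"roll":-13.6},{"jaw":8,"linear":[3.5,12.8,0],"roll":-13.6}]'
python3 - <<'E'
from h import *
go(535,355.3,150,180)
c=cam('wrist');im,d=read_camera('wrist');np.savez('w4.npz',im=im,d=d)
c=cam('wrist');P=wpts(d,c);H,S,V=hsv(im)
m=(P[...,2]>121)&(P[...,2]<132)&(d>0)
blobs(P,m,100,140,'top')
n,L,st,_=cv2.connectedComponentsWithStats(m.astype(np.uint8));i=1+np.argmax([np.sum((L==k))*(np.hypot(*(P[L==k][:,:2].mean(0)-[535,355]))<25) for k in range(1,n)])
q=P[L==i][:,:2];print(len(q),q.mean(0).round(1))
a=np.radians(np.arange(0,180,3));w=[np.ptp(np.percentile(q@[np.cos(t),np.sin(t)],[0.5,99.5])) for t in a]
print(np.round(w,1).tolist())
y,x=np.nonzero(L==i);y0,x0=int(y.mean()),int(x.mean());print(x0,y0)
cr=im[max(0,y0-40):y0+60,max(0,x0-60):x0+60];save('pics/w4.png',cv2.resize(cr,None,fx=5,fy=5,interpolation=cv2.INTER_CUBIC))
E
```

```text
clock: 11.05
eef_pos: [535.4, 358.6, 239.3]
tool_rot: [-179.9, -0.3, 179.8]
wrist_force: [1.0, 0.7, -0.4]
gripper_width: 80.0
finger_force: 0.0
clk 11.05 at [535.4 358.6 239.3] yaw 179.85 -> linear cm [ 0.04 -0.33  8.93] roll -0.15 alt 359.8 q6 -58.3 F [ 1.   0.7 -0.4] T [0.011 0.058 0.004] w 80.0
top [236, 167, 33, 33, 784] med [534.1 354.8 125.9] z [121.7 127. ] rect [535.5 354.8] [27.8 31.1] 77.0
top [192, 309, 62, 21, 441] med [684.7 320.9 128.4] z [121.8 130.8] rect [692.1 320.1] [69.6 26.6] 89.1
top [218, 319, 18, 9, 102] med [695.7 325.1 126.5] z [121.5 131.6] rect [697.5 325.5] [19.4  7.9] 78.1
784 [534.2 354.9]
[28.8, 28.5, 28.5, 28.3, 27.9, 27.6, 27.7, 27.7, 27.9, 28.3, 28.7, 29.0, 29.2, 29.4, 29.6, 29.7, 29.7, 29.7, 29.5, 29.2, 28.9, 28.7, 28.3, 28.1, 27.8, 27.5, 27.5, 27.5, 27.8, 28.0, 28.4, 28.8, 29.0, 29.1, 29.2, 29.4, 29.4, 29.4, 29.2, 29.0, 28.9, 28.6, 28.4, 28.2, 27.7, 27.6, 27.6, 27.9, 27.9, 28.2, 28.5, 28.9, 29.1, 29.2, 29.4, 29.5, 29.6, 29.6, 29.4, 29.0]
252 182
```

View pics/w4.png

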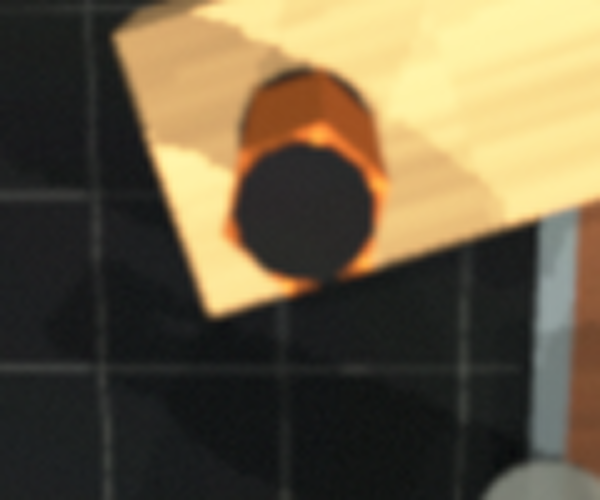

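The crop shows the black handle cap at (310,210) with the hex handle around it, over the tool block. The hex flats' normals are at 16.6°+60k.

```bash
python3 -m crank '[{"jaw":8,"linear":[0,0,0],"roll":6},{"jaw":8,"linear":[0,0,0],"roll":12},{"jaw":8,"linear":[0,0,0],"roll":13.2},{"jaw":8,"linear":[0,0,0],"roll":13.2}]'
python3 -c "
from h import *
go(535.3,354.9,76,166.6)"
```

```text
clock: 11.43
eef_pos: [537.0, 354.2, 241.3]
tool_rot: [-179.9, -0.1, 166.4]
wrist_force: [0.2, 0.4, 0.6]
gripper_width: 80.2
finger_force: 0.0
clk 11.43 at [537.  354.2 241.3] yaw 166.41 -> linear cm [ 0.18  0.03 16.53] roll -0.19 alt 359.8 q6 -45.2 F [0.2 0.4 0.6] T [ 0.015  0.034 -0.011] w 80.2
```

```bash
python3 -m crank '[{"jaw":8,"linear":[0.15,0.03,3],"roll":-0.2},{"jaw":7.5,"linear":[0.15,0.03,6.5],"roll":-0.2},{"jaw":7,"linear":[0.15,0.03,10],"roll":-0.2},{"jaw":6,"linear":[0.15,0.03,12.5],"roll":-0.2},{"jaw":6,"linear":[0.15,0.03,14],"roll":-0.2}]'
python3 -m crank '[{"jaw":6,"linear":[0,0,1.2],"roll":0},{"jaw":6,"linear":[0,0,2.2],"roll":0},{"jaw":5,"linear":[0,0,2.5],"roll":0},{"jaw":4.5,"linear":[0,0,2.5],"roll":0}]'
python3 -c "
from h import *
go(535.3,354.9,76,166.6)"
```

```text
clock: 11.85
eef_pos: [533.5, 353.9, 98.0]
tool_rot: [-179.7, -0.3, 166.7]
wrist_force: [-0.9, -0.2, 0.3]
gripper_width: 60.4
finger_force: 0.0
clock: 12.18
eef_pos: [536.0, 356.0, 77.3]
tool_rot: [-180.0, -0.0, 166.6]
wrist_force: [-0.1, 0.5, 0.2]
gripper_width: 48.8
finger_force: 0.0
clk 12.18 at [536.  356.   77.3] yaw 166.62 -> linear cm [ 0.04 -0.12  0.13] roll 0.02 alt 0.0 q6 -45.2 F [-0.1  0.5  0.2] T [-0.013 -0.008  0.026] w 48.8
```

```bash
python3 -m crank '[{"jaw":3.5,"linear":[0,-0.1,0],"roll":0},{"jaw":2.5,"linear":[0,-0.1,0],"roll":0},{"jaw":2.2,"linear":[0,-0.1,0],"roll":0},{"jaw":2.2,"linear":[0,-0.1,0],"roll":0},{"jaw":2.2,"linear":[0,-0.1,0],"roll":0}]'
python3 -m crank '[{"jaw":2.2,"linear":[0,0,-1],"roll":0},{"jaw":2.2,"linear":[0,0,-2.5],"roll":0},{"jaw":2.2,"linear":[0,0,-5],"roll":0},{"jaw":2.2,"linear":[0,0,-8.5],"roll":0},{"jaw":2.2,"linear":[0,0,-12.3],"roll":0}]'
python3 -m crank '[{"jaw":2.2,"linear":[0,0,0],"roll":0},{"jaw":2.2,"linear":[0,0,0],"roll":0}]'
python3 - <<'E'
from h import *
go(644,4.7,200,166.6)
c=cam('wrist');im,d=read_camera('wrist');np.savez('w5.npz',im=im,d=d)
o=status.get_obs()
p,R,t=c
for z in(-72,-55): 
    X=np.array([*o['eef_pos'][:2],o['eef_pos'][2]+z]);q=R@X+t;th=np.arctan2(np.hypot(q[0],q[1]),q[2]);print(z,p['cx']+p['fx']*th*q[0]/np.hypot(q[0],q[1]),p['cy']+p['fx']*th*q[1]/np.hypot(q[0],q[1]))
y0=int(p['cy']+p['fx']*th*q[1]/np.hypot(q[0],q[1]));x0=int(p['cx']+p['fx']*th*q[0]/np.hypot(q[0],q[1]))
save('pics/w5.png',cv2.resize(im[max(0,y0-50):y0+50,x0-65:x0+65],None,fx=6,fy=6,interpolation=cv2.INTER_CUBIC))
E
```

```text
clock: 12.6
eef_pos: [536.7, 355.9, 79.2]
tool_rot: [179.9, 0.1, 166.6]
wrist_force: [0.8, -0.1, 4.0]
gripper_width: 27.5
finger_force: 29.9
clock: 13.02
eef_pos: [534.1, 354.4, 200.0]
tool_rot: [-179.8, -0.2, 166.6]
wrist_force: [0.8, -0.1, -1.8]
gripper_width: 27.5
finger_force: 29.9
clock: 13.18
eef_pos: [537.5, 356.5, 204.8]
tool_rot: [179.7, 0.3, 166.6]
wrist_force: [0.3, -0.2, -2.0]
gripper_width: 27.9
finger_force: 29.9
clk 13.18 at [537.5 356.5 204.8] yaw 166.6 -> linear cm [-18.51 -31.75   0.48] roll 0.0 alt 0.0 q6 -45.3 F [ 0.3 -0.2 -2. ] T [-0.027 -0.043  0.044] w 27.9
-72 251.19101839990094 194.57854859940775
-55 251.0945531857943 201.4500605347628
```

View pics/w5.png

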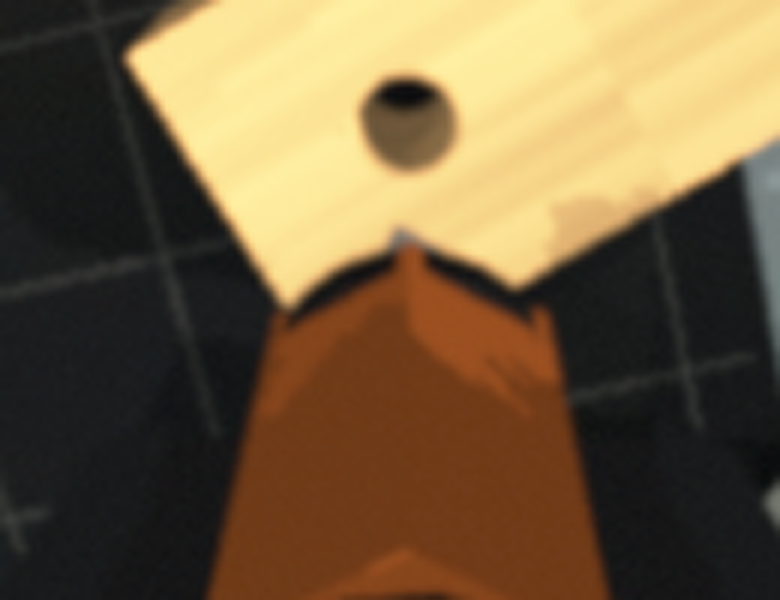

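The crop shows the driver drawn clear of its hole (at crop (408,122)). A grey tip corner just shows at (403,235), slightly right of the axis, which fits the square lying along the tool block's axes.

```bash
python3 -m crank '[{"jaw":2.2,"linear":[-1,-2,0],"roll":-4},{"jaw":2.2,"linear":[-3,-5,0],"roll":-10},{"jaw":2.2,"linear":[-5,-8.5,0],"roll":-17},{"jaw":2.2,"linear":[-7,-12,0],"roll":-23},{"jaw":2.2,"linear":[-9,-15,0],"roll":-28}]'
python3 -m crank '[{"jaw":2.2,"linear":[0,0,0],"roll":-6},{"jaw":2.2,"linear":[0,0,0],"roll":-11},{"jaw":2.2,"linear":[0,0,0],"roll":-14.2},{"jaw":2.2,"linear":[0,0,0],"roll":-14.2}]'
python3 -c "
from h import *
go(646.8,5.2,200,-151.2)"
```

```text
clock: 13.65
eef_pos: [586.6, 186.1, 197.6]
tool_rot: [-180.0, -0.3, -165.1]
wrist_force: [-0.3, 0.3, -2.5]
gripper_width: 27.6
finger_force: 29.9
clock: 13.98
eef_pos: [586.9, 187.5, 197.7]
tool_rot: [179.9, -0.3, -151.2]
wrist_force: [0.4, -0.6, -2.0]
gripper_width: 27.8
finger_force: 29.9
clk 13.98 at [586.9 187.5 197.7] yaw -151.18 -> linear cm [  3.54 -18.86  -0.23] roll 0.02 alt 0.0 q6 -103.4 F [ 0.4 -0.6 -2. ] T [ 0.068  0.009 -0.047] w 27.8
```

```bash
python3 -m crank '[{"jaw":2.2,"linear":[0.7,-3.8,0],"roll":0},{"jaw":2.2,"linear":[1.4,-7.8,0],"roll":0},{"jaw":2.2,"linear":[2.1,-11.8,0],"roll":0},{"jaw":2.2,"linear":[2.8,-15.8,0],"roll":0},{"jaw":2.2,"linear":[3.5,-18.5,0],"roll":0}]'
python3 -m crank '[{"jaw":2.2,"linear":[0,-0.3,0],"roll":0},{"jaw":2.2,"linear":[0,-0.3,0],"roll":0},{"jaw":2.2,"linear":[0,-0.3,0],"roll":0}]'
python3 - <<'E'
from h import *
go(646.8,5.2,190,-151.2)
for n in('wrist','top','scene'):
    c=cam(n);im,d=read_camera(n);np.savez(n+'6.npz',im=im,d=d)
    P=wpts(d,c) if n=='wrist' else pts(n,d,c);H,S,V=hsv(im)
    blobs(P,(H>17)&(H<32)&(S>90)&(V>60),95,125,n+' brass top',10);blobs(P,(H>3)&(H<17)&(S>150)&(V>50),160,260,n+' handle',10)
    if n=='scene':
        u,v=proj(n,[645.8,4.7,140],c)[0].astype(int);cr=im[v-40:v+50,u-50:u+50]
        save('pics/s6.png',cv2.resize(cr,None,fx=6,fy=6,interpolation=cv2.INTER_CUBIC))
E
```

```text
clock: 14.4
eef_pos: [646.8, 6.8, 198.6]
tool_rot: [180.0, -0.2, -151.3]
wrist_force: [0.1, -0.4, -0.4]
gripper_width: 27.8
finger_force: 29.9
clock: 14.65
eef_pos: [647.4, 7.5, 199.1]
tool_rot: [179.9, -0.1, -151.3]
wrist_force: [0.1, 0.0, -1.7]
gripper_width: 27.6
finger_force: 29.9
clk 14.65 at [647.4   7.5 199.1] yaw -151.28 -> linear cm [ 0.17 -0.17  0.91] roll -0.08 alt 359.9 q6 -120.3 F [ 0.1  0.  -1.7] T [0.064 0.037 0.022] w 27.6
wrist brass top [234, 166, 37, 29, 536] med [6.411e+02 3.000e-01 1.051e+02] z [ 97.3 106.3] rect [645.1   4.1] [24.2 23.2] 59.7
wrist handle [218, 192, 72, 79, 3330] med [633.3  -1.3 223.7] z [183.4 242.3] rect [637.7   2. ] [14.3 31. ] 26.9
scene brass top [446, 0, 66, 12, 322] med [ 510.2 2067.4  108.4] z [ 96.2 122.9] rect [ 474.7 2064.9] [346.4  56.1] 1.5
scene brass top [41, 9, 28, 11, 107] med [-1323.5   640.2   115.9] z [104.9 124. ] rect [-1325.2   635.7] [ 36.6 171.2] 1.2
scene brass top [3, 63, 25, 16, 108] med [-812.9  106.5  110.5] z [ 96.5 122.1] rect [-812.1   87.4] [ 24.2 109.3] 0.8
scene brass top [180, 67, 15, 11, 93] med [-202.8  477.4  111.1] z [ 97.3 123.8] rect [-207.2  479.2] [56.7 42.6] 39.9
scene brass top [295, 204, 12, 11, 90] med [ 6.441e+02 -6.000e-01  1.048e+02] z [ 96.6 109.1] rect [6.45e+02 3.00e-01] [26.5 27.3] 54.1
scene handle [296, 176, 13, 15, 124] med [651.   -6.9 189.3] z [176.6 218.5] rect [649.8  -8.9] [31.4 33.4] 25.5
```

View pics/s6.png

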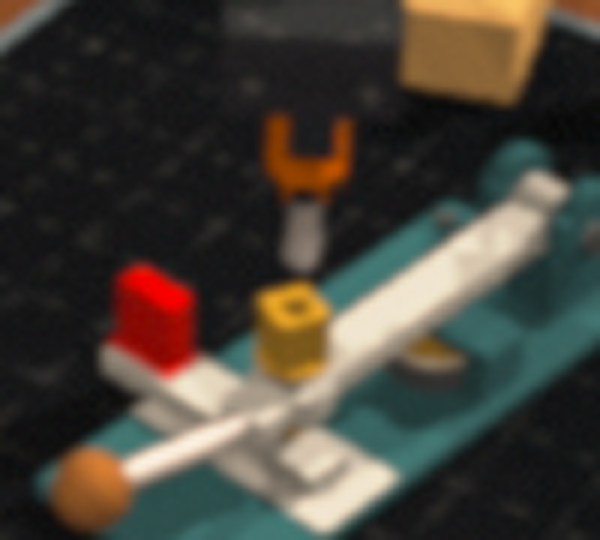

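Scene crop: driver hangs above the brass head at (305,260). The socket is at (298,305), and the red block lies under the lever.

```bash
python3 -m crank '[{"jaw":2.2,"linear":[0.17,-0.2,0.4],"roll":0},{"jaw":2.2,"linear":[0.17,-0.2,1],"roll":0},{"jaw":2.2,"linear":[0.17,-0.2,1.5],"roll":0},{"jaw":2.2,"linear":[0.17,-0.2,1.5],"roll":0}]'
python3 -c "
from h import *
go(646.6,5.0,182,-151.2)"
python3 -m crank '[{"jaw":2.2,"linear":[0,0,0.3],"roll":0},{"jaw":2.2,"linear":[0,0,0.6],"roll":0},{"jaw":2.2,"linear":[0,0,0.8],"roll":0},{"jaw":2.2,"linear":[0,0,0.8],"roll":0}]'
python3 -c "
from h import *
go(646.6,5.0,172,-151.2)"
```

```text
clock: 15.13
eef_pos: [646.7, 4.9, 183.7]
tool_rot: [179.9, -0.1, -151.2]
wrist_force: [0.6, 0.2, -1.9]
gripper_width: 27.4
finger_force: 29.9
clk 15.13 at [646.7   4.9 183.7] yaw -151.17 -> linear cm [0.01 0.01 0.17] roll 0.03 alt 0.0 q6 -120.6 F [ 0.6  0.2 -1.9] T [0.08  0.046 0.005] w 27.4
clock: 15.47
eef_pos: [647.7, 4.5, 177.2]
tool_rot: [180.0, -0.0, -151.2]
wrist_force: [0.0, -0.2, -0.7]
gripper_width: 27.7
finger_force: 29.9
clk 15.47 at [647.7   4.5 177.2] yaw -151.21 -> linear cm [0.07 0.09 0.52] roll -0.01 alt 360.0 q6 -120.6 F [ 0.  -0.2 -0.7] T [0.182 0.07  0.009] w 27.7
```

```bash
python3 -m crank '[{"jaw":2.2,"linear":[0,0,0.2],"roll":0},{"jaw":2.2,"linear":[0,0,0.4],"roll":0},{"jaw":2.2,"linear":[0,0,0.4],"roll":0}]'
python3 -c "
from h import *
go(646.6,5.0,172,-151.2)"
```

```text
clock: 15.72
eef_pos: [648.1, 4.9, 175.0]
tool_rot: [180.0, 0.1, -151.2]
wrist_force: [-2.5, 2.3, 4.5]
gripper_width: 27.9
finger_force: 29.9
clk 15.72 at [648.1   4.9 175. ] yaw -151.21 -> linear cm [0.13 0.08 0.3 ] roll -0.01 alt 360.0 q6 -120.6 F [-2.5  2.3  4.5] T [ 0.479  0.618 -0.031] w 27.9
```

```bash
python3 -m crank '[{"jaw":2.2,"linear":[0.06,0.08,0],"roll":0},{"jaw":2.2,"linear":[0.11,0.15,0],"roll":0},{"jaw":2.2,"linear":[0.11,0.15,0],"roll":0}]'
python3 -c "
from h import *
go(646.6,5.0,172,-151.2)"
```

```text
clock: 15.97
eef_pos: [647.3, 5.2, 175.0]
tool_rot: [-179.9, 0.1, -151.2]
wrist_force: [-0.7, 0.5, 4.7]
gripper_width: 27.6
finger_force: 29.9
clk 15.97 at [647.3   5.2 175. ] yaw -151.2 -> linear cm [0.07 0.02 0.3 ] roll 0.0 alt 0.0 q6 -120.5 F [-0.7  0.5  4.7] T [ 0.178 -0.005 -0.01 ] w 27.6
```

```bash
python3 -m crank '[{"jaw":2.2,"linear":[0.03,0.02,0.2],"roll":0},{"jaw":2.2,"linear":[0.03,0.02,0.3],"roll":0},{"jaw":2.2,"linear":[0.03,0.02,0.3],"roll":0}]'
python3 -c "
from h import *
go(646.6,5.0,172,-151.2)"
```

```text
clock: 16.22
eef_pos: [647.6, 5.2, 173.8]
tool_rot: [-179.9, 0.2, -151.2]
wrist_force: [-1.8, 1.1, 11.4]
gripper_width: 27.6
finger_force: 29.9
clk 16.22 at [647.6   5.2 173.8] yaw -151.2 -> linear cm [0.1  0.03 0.18] roll -0.0 alt 360.0 q6 -120.5 F [-1.8  1.1 11.4] T [0.266 0.47  0.023] w 27.6
```

```bash
python3 -m crank '[{"jaw":2.2,"linear":[0.07,0.12,0],"roll":0},{"jaw":2.2,"linear":[0.07,0.12,0],"roll":0},{"jaw":2.2,"linear":[0.07,0.12,0],"roll":4},{"jaw":2.2,"linear":[0.07,0.12,0],"roll":4}]'
python3 -c "
from h import *
go(646.6,5.0,172,-151.2)"
python3 -m crank '[{"jaw":2.2,"linear":[0,0,0],"roll":-4},{"jaw":2.2,"linear":[0,0,0],"roll":-8},{"jaw":2.2,"linear":[0,0,0],"roll":-8}]'
python3 -c "
from h import *
go(646.6,5.0,172,-151.2)
c=cam('scene');im,d=read_camera('scene');np.savez('scene7.npz',im=im,d=d)
u,v=proj('scene',[645.8,4.7,120],c)[0].astype(int);cr=im[v-35:v+30,u-40:u+40]
save('pics/s7.png',cv2.resize(cr,None,fx=9,fy=9,interpolation=cv2.INTER_CUBIC))"
```

```text
clock: 16.55
eef_pos: [646.8, 5.5, 173.2]
tool_rot: [-179.8, 0.3, -155.4]
wrist_force: [0.7, 0.4, 4.7]
gripper_width: 27.9
finger_force: 29.9
clk 16.55 at [646.8   5.5 173.2] yaw -155.36 -> linear cm [ 0.04 -0.04  0.12] roll -4.16 alt 355.8 q6 -116.3 F [0.7 0.4 4.7] T [ 0.03  -0.156 -0.025] w 27.9
clock: 16.8
eef_pos: [646.6, 5.7, 172.7]
tool_rot: [-179.8, 0.2, -147.0]
wrist_force: [0.6, 0.6, 7.0]
gripper_width: 28.0
finger_force: 29.9
clk 16.8 at [646.6   5.7 172.7] yaw -147.04 -> linear cm [ 0.04 -0.06  0.07] roll 4.16 alt 4.2 q6 -124.6 F [0.6 0.6 7. ] T [ 0.187 -0.052 -0.037] w 28.0
```

View pics/s7.png

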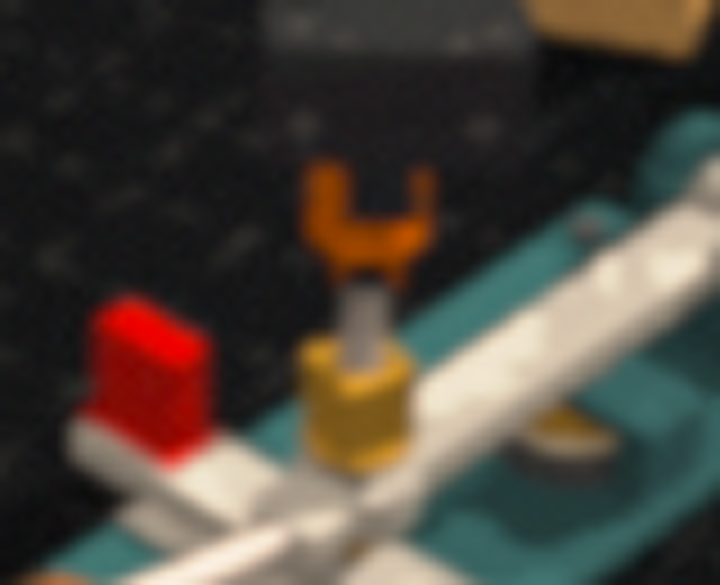

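The crop shows the driver shank entering the brass head's socket at (362,360), upright.

```bash
python3 -m crank '[{"jaw":2.2,"linear":[0,0,0.2],"roll":2},{"jaw":2.2,"linear":[0,0,0.3],"roll":4},{"jaw":2.2,"linear":[0,0,0.3],"roll":4}]'
python3 -c "
from h import *
go(646.6,5.0,172,-151.2)"
python3 -m crank '[{"jaw":2.2,"linear":[0,0,0.2],"roll":2},{"jaw":2.2,"linear":[0,0,0.3],"roll":4},{"jaw":2.2,"linear":[0,0,0.3],"roll":4}]'
python3 -c "
from h import *
go(646.6,5.0,172,-151.2)"
```

```text
clock: 17.1
eef_pos: [646.9, 5.6, 170.5]
tool_rot: [-179.8, 0.3, -151.3]
wrist_force: [-0.6, -0.3, 9.4]
gripper_width: 27.9
finger_force: 29.9
clk 17.1 at [646.9   5.6 170.5] yaw -151.29 -> linear cm [ 0.05 -0.04 -0.15] roll -0.09 alt 359.9 q6 -120.4 F [-0.6 -0.3  9.4] T [ 0.064  0.053 -0.036] w 27.9
clock: 17.35
eef_pos: [647.0, 5.5, 167.9]
tool_rot: [-179.8, 0.3, -155.3]
wrist_force: [-0.4, 1.2, 10.8]
gripper_width: 27.6
finger_force: 29.9
clk 17.35 at [647.    5.5 167.9] yaw -155.29 -> linear cm [ 0.06 -0.03 -0.41] roll -4.09 alt 355.9 q6 -116.4 F [-0.4  1.2 10.8] T [ 0.032  0.19  -0.103] w 27.6
```

```bash
python3 -m crank '[{"jaw":2.2,"linear":[0,0,0.2],"roll":-3},{"jaw":2.2,"linear":[0,0,0.4],"roll":-3},{"jaw":2.2,"linear":[0,0,0.4],"roll":-3}]'
python3 -c "
from h import *
go(646.6,5.0,161,-151.2)"
python3 -m crank '[{"jaw":2.2,"linear":[0,0,0.2],"roll":0},{"jaw":2.2,"linear":[0,0,0.4],"roll":0},{"jaw":2.2,"linear":[0,0,0.4],"roll":0}]'
python3 -c "
from h import *
go(646.6,5.0,161,-151.2)
c=cam('scene');im,d=read_camera('scene');
u,v=proj('scene',[645.8,4.7,120],c)[0].astype(int);cr=im[v-35:v+30,u-40:u+40]
save('pics/s8.png',cv2.resize(cr,None,fx=9,fy=9,interpolation=cv2.INTER_CUBIC))"
```

```text
clock: 17.6
eef_pos: [646.9, 5.6, 163.9]
tool_rot: [-179.8, 0.3, -152.2]
wrist_force: [0.7, 0.0, 11.1]
gripper_width: 28.1
finger_force: 29.9
clk 17.6 at [646.9   5.6 163.9] yaw -152.2 -> linear cm [ 0.06 -0.04  0.29] roll -1.0 alt 359.0 q6 -119.5 F [ 0.7  0.  11.1] T [ 0.121  0.174 -0.098] w 28.1
clock: 17.85
eef_pos: [647.3, 5.6, 161.2]
tool_rot: [-179.8, 0.3, -152.2]
wrist_force: [-2.4, 0.1, 16.2]
gripper_width: 27.8
finger_force: 29.9
clk 17.85 at [647.3   5.6 161.2] yaw -152.22 -> linear cm [ 0.09 -0.02  0.02] roll -1.02 alt 359.0 q6 -119.5 F [-2.4  0.1 16.2] T [ 0.095  0.564 -0.044] w 27.8
```

View pics/s8.png

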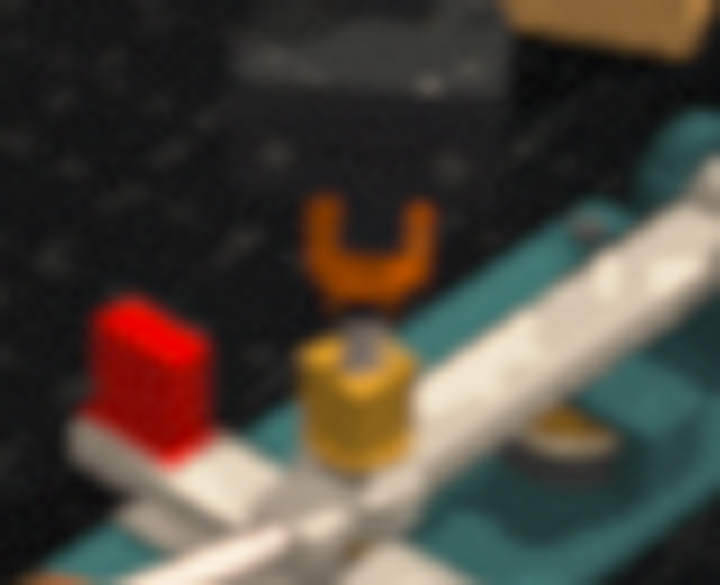

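The crop shows only about 4 px of shank left above the brass head at (362,345), so the tip is well down in the socket.

```bash
python3 -m crank '[{"jaw":2.2,"linear":[0.05,0,-0.1],"roll":0},{"jaw":2.2,"linear":[0.05,0,-0.25],"roll":3},{"jaw":2.2,"linear":[0.05,0,-0.25],"roll":9},{"jaw":2.2,"linear":[0.05,0,-0.25],"roll":15},{"jaw":2.2,"linear":[0.05,0,-0.25],"roll":20}]'
python3 -c "
from h import *
go(646.9,5.2,161,-151.2)"
python3 -m crank '[{"jaw":2.2,"linear":[0,0,0.01],"roll":5},{"jaw":2.2,"linear":[0,0,0.02],"roll":10},{"jaw":2.2,"linear":[0,0,0.03],"roll":15},{"jaw":2.2,"linear":[0,0,0.05],"roll":20},{"jaw":2.2,"linear":[0,0,0.05],"roll":25}]'
python3 -c "
from h import *
go(646.6,5.0,161,-151.2)
c=cam('scene');im,d=read_camera('scene');P=pts('scene',d,c);H,S,V=hsv(im)
blobs(P,(H>17)&(H<32)&(S>90)&(V>60),90,125,'brass',40)"
```

```text
clock: 18.32
eef_pos: [646.8, 4.9, 161.7]
tool_rot: [-179.9, 0.3, -172.5]
wrist_force: [1.1, -0.2, 8.2]
gripper_width: 27.7
finger_force: 29.9
clk 18.32 at [646.8   4.9 161.7] yaw -172.47 -> linear cm [-0.02  0.02  0.07] roll -21.27 alt 338.7 q6 -99.2 F [ 1.1 -0.2  8.2] T [-0.2   -0.26   0.016] w 27.7
clock: 18.73
eef_pos: [646.6, 4.1, 161.1]
tool_rot: [-179.9, 0.4, 162.6]
wrist_force: [1.2, -3.3, 7.6]
gripper_width: 27.7
finger_force: 30.0
clk 18.73 at [646.6   4.1 161.1] yaw 162.58 -> linear cm [0.03 0.08 0.01] roll -46.22 alt 313.8 q6 -74.3 F [ 1.2 -3.3  7.6] T [-0.743 -0.141  0.066] w 27.7
brass [441, 0, 71, 12, 397] med [ 501.3 2066.8  104.6] z [ 91.6 122.8] rect [ 458.5 2062.7] [376.2  56.3] 0.2
brass [40, 9, 29, 11, 107] med [-1324.2   656.2   114.1] z [ 96.7 123.6] rect [-1325.4   633.9] [172.8  45.3] 89.6
brass [14, 63, 15, 11, 79] med [-812.3  118.5  111.9] z [ 92.6 123.4] rect [-808.9  108. ] [23.5 68.6] 2.1
brass [180, 67, 16, 11, 108] med [-200.4  478.2  108.3] z [ 91.7 123.4] rect [-205.3  481.6] [58.2 35.6] 46.7
brass [295, 206, 12, 11, 78] med [647.6  -4.3 102.9] z [ 90.6 109.3] rect [6.437e+02 2.000e-01] [24.2 27.6] 61.4
```

```bash
python3 -m crank '[{"jaw":2.2,"linear":[-0.03,-0.1,-0.1],"roll":6},{"jaw":2.2,"linear":[-0.03,-0.1,-0.1],"roll":13},{"jaw":2.2,"linear":[-0.03,-0.1,-0.1],"roll":20},{"jaw":2.2,"linear":[-0.03,-0.1,-0.1],"roll":27},{"jaw":2.2,"linear":[-0.03,-0.1,-0.08],"roll":34}]'
python3 -c "
from h import *
go(646.9,5.2,161,-151.2)"
python3 -m crank '[{"jaw":2.2,"linear":[0,0,0],"roll":6},{"jaw":2.2,"linear":[0,0,0],"roll":11},{"jaw":2.2,"linear":[0,0,0],"roll":16},{"jaw":2.2,"linear":[0,0,0],"roll":20}]'
python3 -c "
from h import *
go(646.6,5.0,161,-151.2)"
```

```text
clock: 19.2
eef_pos: [645.7, 3.0, 160.5]
tool_rot: [180.0, 0.3, 128.5]
wrist_force: [0.8, -3.0, 4.3]
gripper_width: 27.9
finger_force: 29.9
clk 19.2 at [645.7   3.  160.5] yaw 128.48 -> linear cm [ 0.1   0.23 -0.05] roll -80.32 alt 279.7 q6 -40.3 F [ 0.8 -3.   4.3] T [-0.879 -0.117  0.085] w 27.9
clock: 19.53
eef_pos: [645.1, 2.7, 160.1]
tool_rot: [180.0, 0.2, 108.6]
wrist_force: [0.1, -3.4, 3.4]
gripper_width: 27.6
finger_force: 30.0
clk 19.53 at [645.1   2.7 160.1] yaw 108.59 -> linear cm [ 0.17  0.22 -0.09] roll -100.21 alt 259.8 q6 -20.4 F [ 0.1 -3.4  3.4] T [-0.95   0.051 -0.009] w 27.6
```

```bash
cat > lev.py <<'E'
from h import *
for n in('scene','top'):
    c=cam(n);im,d=read_camera(n);P=pts(n,d,c);H,S,V=hsv(im)
    m=(H>3)&(H<18)&(S>80)&(np.hypot(P[...,0]-626,P[...,1]+121)<25)&(P[...,2]>60);q=P[m][:,2]
    a=(np.abs((P[...,0]-645.8)*.987-(P[...,1]-4.5)*.158)<11)&(P[...,1]>40)&(P[...,1]<120)&(S<70)&(P[...,2]>58)&(P[...,2]<75)
    Q=P[a];A=np.c_[Q[:,1]-80,np.ones(len(Q))];s=np.linalg.lstsq(A,Q[:,2],rcond=None)[0] if len(Q)>9 else [0,0]
    print(n,'ball',len(q),np.percentile(q,[50,80,95]).round(2),'row',np.nonzero(m)[0].mean().round(2),'lever z,slope',len(Q),np.round(s[1],2),np.round(s[0],4))
E
python3 lev.py
python3 -m crank '[{"jaw":2.2,"linear":[-0.11,-0.04,0],"roll":5},{"jaw":2.2,"linear":[-0.11,-0.04,0],"roll":10},{"jaw":2.2,"linear":[-0.11,-0.04,0],"roll":15},{"jaw":2.2,"linear":[-0.11,-0.04,0],"roll":20}]'
python3 -c "
from h import *
go(646.9,5.2,161,-151.2)"
python3 -m crank '[{"jaw":2.2,"linear":[0,0,0],"roll":5},{"jaw":2.2,"linear":[0,0,0],"roll":10},{"jaw":2.2,"linear":[0,0,0],"roll":15},{"jaw":2.2,"linear":[0,0,0],"roll":20}]'
python3 -c "
from h import *
go(646.6,5.0,161,-151.2)"
python3 lev.py
```

```text
scene ball 138 [89.05 95.58 97.73] row 238.25 lever z,slope 174 66.54 -0.006
top ball 120 [90.14 93.34 95.26] row 139.48 lever z,slope 0 0 0
clock: 19.97
eef_pos: [644.4, 2.5, 159.7]
tool_rot: [180.0, 0.1, 88.7]
wrist_force: [-0.8, -3.6, 4.0]
gripper_width: 27.8
finger_force: 29.9
clk 19.97 at [644.4   2.5 159.7] yaw 88.7 -> linear cm [ 0.28  0.24 -0.13] roll -120.1 alt 239.9 q6 -0.6 F [-0.8 -3.6  4. ] T [-0.845  0.23   0.05 ] w 27.8
clock: 20.3
eef_pos: [643.7, 2.7, 159.2]
tool_rot: [-180.0, 0.1, 68.7]
wrist_force: [-0.9, -2.6, 3.5]
gripper_width: 27.5
finger_force: 29.9
clk 20.3 at [643.7   2.7 159.2] yaw 68.71 -> linear cm [ 0.32  0.18 -0.18] roll -140.09 alt 219.9 q6 19.4 F [-0.9 -2.6  3.5] T [-0.771  0.384  0.071] w 27.5
scene ball 142 [89.11 94.07 96.8 ] row 238.18 lever z,slope 169 66.27 -0.0025
top ball 121 [89.64 92.49 95.52] row 139.46 lever z,slope 0 0 0
```

```bash
for i in 1; do python3 -m crank '[{"jaw":2.2,"linear":[0.05,-0.1,0],"roll":5},{"jaw":2.2,"linear":[0.05,-0.1,0],"roll":10}]'|head -1; python3 -c "
from h import *
go(646.6,5.0,161,-151.2)"
python3 -m crank '[{"jaw":2.2,"linear":[0,0,0],"roll":5},{"jaw":2.2,"linear":[0,0,0],"roll":10}]' |head -1; python3 -c "
from h import *
go(646.6,5.0,161,-151.2)"
python3 -m crank '[{"jaw":2.2,"linear":[0,0,0],"roll":5},{"jaw":2.2,"linear":[0,0,0],"roll":10}]' |head -1; python3 -c "
from h import *
go(646.6,5.0,161,-151.2)"; done; python3 lev.py
```

```text
clock: 20.57
clk 20.57 at [643.2   3.2 159.1] yaw 58.84 -> linear cm [ 0.33  0.2  -0.19] roll -149.96 alt 210.0 q6 29.3 F [-0.8 -3.8  0.6] T [-1.058  0.305  0.09 ] w 27.7
clock: 20.73
clk 20.73 at [643.    3.4 158.9] yaw 48.82 -> linear cm [ 0.36  0.17 -0.21] roll -159.98 alt 200.0 q6 39.4 F [-1.1 -3.8  2.2] T [-0.966  0.351  0.084] w 27.5
clock: 20.9
clk 20.9 at [642.7   3.6 158.6] yaw 38.81 -> linear cm [ 0.39  0.13 -0.24] roll -169.99 alt 190.0 q6 49.4 F [-1.  -3.3  1.1] T [-0.769  0.388  0.058] w 27.8
scene ball 141 [89.06 94.88 97.4 ] row 238.18 lever z,slope 176 66.24 -0.0136
top ball 120 [89.89 93.9  95.45] row 139.48 lever z,slope 0 0 0
```

```bash
python3 -m crank '[{"jaw":2.2,"linear":[-0.06,0.08,0],"roll":5},{"jaw":2.2,"linear":[-0.06,0.08,0],"roll":10}]'|head -1; python3 -c "
from h import *
go(646.6,5.0,161,-151.2)"
python3 -m crank '[{"jaw":2.2,"linear":[0,0,0],"roll":5},{"jaw":2.2,"linear":[0,0,0],"roll":10}]' |head -1; python3 -c "
from h import *
go(646.6,5.0,161,-151.2)"
python3 lev.py
```

```text
clock: 21.17
clk 21.17 at [642.5   3.5 158.4] yaw 28.88 -> linear cm [ 0.43  0.07 -0.26] roll -179.92 alt 180.1 q6 59.2 F [-1.2 -1.4  0.2] T [-0.401  0.516  0.07 ] w 27.8
clock: 21.33
clk 21.33 at [642.4   3.8 158.2] yaw 18.87 -> linear cm [ 0.44  0.03 -0.28] roll 170.07 alt 170.1 q6 69.2 F [-1.9 -1.5  0.2] T [-0.215  0.514  0.038] w 27.8
scene ball 142 [89.38 94.38 97.65] row 238.18 lever z,slope 179 66.19 0.0085
top ball 121 [89.74 93.1  95.41] row 139.46 lever z,slope 0 0 0
```

```bash
python3 - <<'E'
from h import *
c=cam('wrist');im,d=read_camera('wrist');np.savez('w9.npz',im=im,d=d);P=wpts(d,c);H,S,V=hsv(im)
blobs(P,(H>17)&(H<32)&(S>90)&(V>60),92,125,'brass top',10);blobs(P,(H>17)&(H<32)&(S>90)&(V>60),50,125,'brass all',10)
m=(S<70)&(V>90)&(P[...,2]>58)&(P[...,2]<72)&(d>0); blobs(P,m,58,72,'lever')
blobs(P,(S<70)&(V>100),25,35,'bar');blobs(P,(H>75)&(H<100)&(S>80),10,20,'bed',300)
b=(H>17)&(H<32)&(S>90)&(V>60)&(P[...,2]>98)&(P[...,2]<110)&(np.hypot(P[...,0]-646,P[...,1]-4.5)<18);print(np.percentile(P[b][:,2],[10,50,90]).round(2))
E
```

```text
brass top [238, 179, 38, 21, 362] med [656.5   7.8 101.7] z [ 93.7 103. ] rect [651.8   4.9] [24.3 13.2] 89.2
brass all [234, 172, 42, 29, 755] med [657.7   8.4  91. ] z [ 75.2 102.6] rect [650.8   4.7] [23.6 34.6] 9.6
brass all [492, 196, 20, 36, 396] med [ 709.3 -277.6   62.2] z [53.5 73.4] rect [ 714.1 -280.2] [ 8.1 43.5] 77.4
lever [81, 60, 13, 12, 80] med [703.  181.5  64.7] z [60.6 68.6] rect [704.3 182.1] [15.7  7.3] 81.2
lever [58, 80, 293, 155, 7224] med [659.4  77.9  65.8] z [62.9 69.7] rect [655.6  58.5] [296.8  32. ] 82.8
bar [397, 0, 12, 7, 63] med [869.  -76.2  30.4] z [26.  32.1] rect [869.6 -77.1] [ 7.  10.7] 23.5
bar [435, 2, 10, 9, 53] med [ 888.7 -116.    31.4] z [26.  34.7] rect [ 888.7 -117.4] [9.4 6.4] 65.2
bar [414, 6, 11, 11, 53] med [868.  -95.   31.1] z [25.6 34.5] rect [868.9 -95.6] [9.7 5.8] 54.0
bar [393, 13, 11, 10, 82] med [850.  -76.   30.4] z [26.2 31.9] rect [850.7 -76.7] [ 9.5 10.1] 29.1
bar [449, 12, 10, 9, 67] med [ 889.7 -138.2   30.7] z [25.4 32. ] rect [ 890.9 -139. ] [9.3 9.3] 79.7
bar [431, 16, 11, 10, 65] med [ 868.7 -116.5   32.3] z [26.8 3
[... 2011 characters left out ...]
.1] z [25.5 32.1] rect [ 830.6 -201.8] [8.8 9.6] 57.0
bar [246, 148, 35, 27, 440] med [665.5   3.1  29.9] z [28.5 31.1] rect [663.    1.9] [28.3 18. ] 81.0
bar [478, 185, 34, 37, 243] med [ 717.5 -278.5   30. ] z [25.5 34.3] rect [ 721.8 -287.5] [16.1 68. ] 61.9
bar [215, 193, 20, 31, 252] med [604.9  20.9  29.7] z [28.4 30.8] rect [606.7  19.7] [10.2 35.6] 81.6
bed [95, 52, 156, 104, 4288] med [690.   82.4  15.8] z [14.1 17. ] rect [690.3 117.3] [181.1  38.2] 80.9
bed [63, 128, 154, 96, 5735] med [612.2 115.2  15.8] z [14.6 16.9] rect [613.5 129.5] [181.7  46.2] 80.9
bed [283, 149, 66, 67, 2171] med [659.5 -55.2  15.9] z [14.3 17.1] rect [658.2 -56.7] [62.3 46.8] 80.9
[100.31 101.92 102.77]
```

```bash
python3 -m crank '[{"jaw":2.2,"linear":[0,0,0],"roll":5},{"jaw":2.2,"linear":[0,0,0],"roll":10}]'|head -1; python3 -c "
from h import *
go(646.6,5.0,161,-151.2)"
python3 -m crank '[{"jaw":2.2,"linear":[0,0,0],"roll":5},{"jaw":2.2,"linear":[0,0,0],"roll":10}]' |head -1; python3 -c "
from h import *
go(646.6,5.0,161,-151.2)"
cat > hd.py <<'E'
from h import *
c=cam('wrist');im,d=read_camera('wrist');P=wpts(d,c);H,S,V=hsv(im)
b=(H>17)&(H<32)&(S>90)&(V>60)&(P[...,2]>98)&(P[...,2]<110)&(np.hypot(P[...,0]-646,P[...,1]-4.5)<18);
x=P[...,0]-645.8;y=P[...,1]-4.5;l=(np.abs(x*.987-y*.158)<9)&(y>30)&(y<140)&(S<70)&(V>90)&(P[...,2]>58)&(P[...,2]<75)
Q=P[l];s=np.polyfit(Q[:,1]-85,Q[:,2],1)
print('head',np.percentile(P[b][:,2],[25,50,75,90]).round(2),'lever',len(Q),s.round(4))
E
python3 hd.py; python3 lev.py
```

```text
clock: 21.65
clk 21.65 at [642.3   4.1 158.1] yaw 8.88 -> linear cm [ 0.44 -0.03 -0.29] roll 160.08 alt 160.1 q6 79.2 F [-2.   0.4 -2.2] T [0.084 0.591 0.053] w 27.7
clock: 21.82
clk 21.82 at [642.3   4.4 158.1] yaw -1.14 -> linear cm [ 0.43 -0.07 -0.29] roll 150.06 alt 150.1 q6 89.2 F [-1.5  0.7 -2.6] T [0.257 0.573 0.139] w 27.7
head [101.08 101.67 102.18 102.54] lever 2454 [-1.30000e-03  6.59483e+01]
scene ball 141 [90.1  94.44 98.03] row 238.1 lever z,slope 173 66.19 -0.0113
top ball 120 [90.04 93.44 95.74] row 139.48 lever z,slope 0 0 0
```

```bash
python3 -m crank '[{"jaw":2.2,"linear":[0,0,0],"roll":5},{"jaw":2.2,"linear":[0,0,0],"roll":10}]'|head -1; python3 -c "
from h import *
go(646.6,5.0,161,-151.2)"
python3 -m crank '[{"jaw":2.2,"linear":[0,0,0],"roll":5},{"jaw":2.2,"linear":[0,0,0],"roll":10}]' |head -1; python3 -c "
from h import *
go(646.6,5.0,161,-151.2)"
python3 hd.py; python3 lev.py
```

```text
clock: 22.13
clk 22.13 at [642.4   4.6 158.1] yaw -11.13 -> linear cm [ 0.4  -0.12 -0.29] roll 140.07 alt 140.1 q6 99.2 F [-1.2  2.9 -5.1] T [0.735 0.605 0.076] w 27.6
clock: 22.3
clk 22.3 at [642.6   4.9 158.1] yaw -21.15 -> linear cm [ 0.37 -0.16 -0.29] roll 130.05 alt 130.0 q6 109.2 F [-1.5  4.1 -5.8] T [0.883 0.473 0.12 ] w 27.8
head [100.97 101.57 102.06 102.37] lever 2233 [-2.40000e-03  6.61569e+01]
scene ball 138 [90.75 95.3  98.29] row 237.87 lever z,slope 175 66.46 -0.0029
top ball 122 [90.29 94.26 96.85] row 139.41 lever z,slope 0 0 0
```

```bash
python3 -m crank '[{"jaw":2.2,"linear":[0,0.1,0.1],"roll":4},{"jaw":2.2,"linear":[0,0.1,0.15],"roll":8},{"jaw":2.2,"linear":[0,0.1,0.15],"roll":8}]'|head -1; python3 -c "
from h import *
go(646.6,5.0,161,-151.2)"
python3 -m crank '[{"jaw":2.2,"linear":[0,0.1,0.05],"roll":-4},{"jaw":2.2,"linear":[0,0.1,0.05],"roll":-6},{"jaw":2.2,"linear":[0,0.1,0.05],"roll":-6}]' |head -1; python3 -c "
from h import *
go(646.6,5.0,161,-151.2)"
python3 hd.py; python3 lev.py
```

```text
clock: 22.7
clk 22.7 at [643.1   4.3 158.1] yaw -29.09 -> linear cm [ 0.27 -0.23 -0.29] roll 122.11 alt 122.1 q6 117.1 F [-3.2  7.4 -2.3] T [1.562 0.623 0.103] w 27.5
clock: 22.95
clk 22.95 at [643.    3.5 158.1] yaw -22.84 -> linear cm [ 0.27 -0.28 -0.29] roll 128.36 alt 128.4 q6 110.7 F [-2.9  7.1 -1.2] T [1.629 0.509 0.045] w 28.0
head [101.09 101.65 102.11 102.48] lever 2219 [-2.80000e-03  6.62209e+01]
scene ball 140 [90.07 95.62 98.27] row 237.87 lever z,slope 175 66.3 -0.0106
top ball 117 [90.84 94.72 96.37] row 139.38 lever z,slope 0 0 0
```

```bash
python3 -m crank '[{"jaw":2.2,"linear":[-0.1,-0.1,0],"roll":0},{"jaw":2.2,"linear":[-0.2,-0.2,0],"roll":0},{"jaw":2.2,"linear":[-0.27,-0.3,0],"roll":0},{"jaw":2.2,"linear":[-0.27,-0.3,0],"roll":0}]'|head -1; python3 -c "
from h import *
go(646.6,5.0,161,-151.2)"
```

```text
clock: 23.43
clk 23.43 at [642.3   5.  158.2] yaw -23.07 -> linear cm [ 0.4  -0.17 -0.28] roll 128.13 alt 128.1 q6 111.3 F [ 0.9  0.3 -1.5] T [ 0.292 -0.005 -0.017] w 27.9
```

```bash
python3 -m crank '[{"jaw":3,"linear":[0,0,0],"roll":0},{"jaw":3.6,"linear":[0,0,0],"roll":0},{"jaw":5,"linear":[0,0,0],"roll":0},{"jaw":6,"linear":[0,0,0],"roll":0},{"jaw":6,"linear":[0,0,-1.5],"roll":0}]'
python3 -m crank '[{"jaw":7,"linear":[0,0,-2.5],"roll":0},{"jaw":7,"linear":[0,0,-5.5],"roll":0},{"jaw":7,"linear":[0,0,-8],"roll":0},{"jaw":7,"linear":[0,0,-9],"roll":0}]'
python3 lev.py
python3 - <<'E'
from h import *
go(559.5,17.6,240,-9)
c=cam('scene');im,d=read_camera('scene');P=pts('scene',d,c);H,S,V=hsv(im)
blobs(P,(H>3)&(H<17)&(S>150)&(V>50)&(np.abs(P[...,0]-646)<60)&(np.abs(P[...,1])<60),110,260,'handle',10)
u,v=proj('scene',[645.8,4.7,120],c)[0].astype(int);cr=im[v-40:v+40,u-50:u+50]
save('pics/s10.png',cv2.resize(cr,None,fx=6,fy=6,interpolation=cv2.INTER_CUBIC))
E
```

```text
clock: 23.85
eef_pos: [639.3, 5.1, 169.5]
tool_rot: [179.9, 0.3, -23.2]
wrist_force: [-0.3, -0.4, -0.5]
gripper_width: 53.8
finger_force: 0.0
clock: 24.18
eef_pos: [643.5, 5.0, 267.5]
tool_rot: [-179.9, -0.4, -23.2]
wrist_force: [0.9, -0.5, 0.9]
gripper_width: 69.9
finger_force: 0.0
scene ball 139 [89.76 95.78 98.62] row 237.85 lever z,slope 172 66.7 -0.0027
top ball 81 [92.13 94.93 97.21] row 139.62 lever z,slope 0 0 0
clk 24.28 at [643.1   5.1 265.6] yaw -23.2 -> linear cm [-8.17  2.14  2.56] roll -14.2 alt 345.8 q6 111.4 F [0.6 0.  0.2] T [0.02  0.128 0.022] w 69.7
handle [295, 177, 14, 27, 300] med [650.3  -8.1 170.9] z [137.9 203.2] rect [648.4  -3.9] [33.  23.1] 38.8
```

View pics/s10.png

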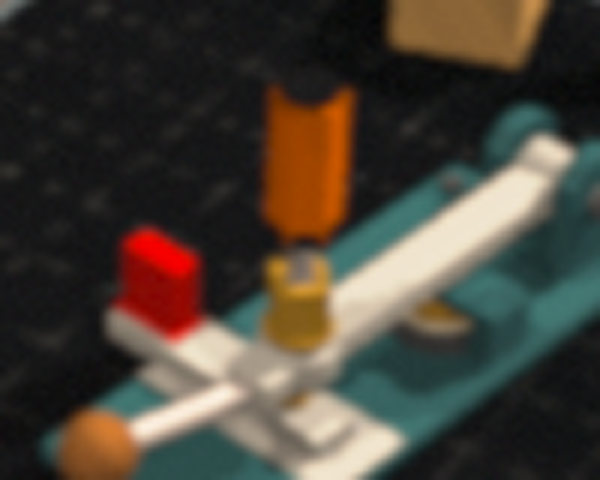

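The crop shows the driver released and standing upright in the screw (shank at (303,262)). The red block is still under the lever.

```bash
python3 -m crank '[{"jaw":7,"linear":[-2,0.5,0],"roll":-7},{"jaw":7,"linear":[-4.5,1.2,0],"roll":-14},{"jaw":7,"linear":[-7,1.8,0],"roll":-21},{"jaw":7,"linear":[-8.2,2.1,0],"roll":-28},{"jaw":7,"linear":[-8.2,2.1,0],"roll":-35}]' | head -2
python3 -m crank '[{"jaw":7,"linear":[0,0,0],"roll":-7},{"jaw":7,"linear":[0,0,0],"roll":-14},{"jaw":7,"linear":[0,0,0],"roll":-21},{"jaw":7,"linear":[0,0,0],"roll":-28},{"jaw":7,"linear":[0,0,0],"roll":-35}]' | head -2
python3 -m crank '[{"jaw":7,"linear":[0,0,0],"roll":-7},{"jaw":7,"linear":[0,0,0],"roll":-14},{"jaw":7,"linear":[0,0,0],"roll":-21},{"jaw":7,"linear":[0,0,0],"roll":-28},{"jaw":7,"linear":[0,0,0],"roll":-35}]' | head -2
python3 -m crank '[{"jaw":7,"linear":[0,0,0],"roll":-7},{"jaw":7,"linear":[0,0,0],"roll":-14},{"jaw":7,"linear":[0,0,0],"roll":-21},{"jaw":7,"linear":[0,0,0],"roll":-28},{"jaw":7,"linear":[0,0,0],"roll":-35}]' | head -2
python3 -m crank '[{"jaw":7,"linear":[0,0,0],"roll":-7},{"jaw":7,"linear":[0,0,0],"roll":-14},{"jaw":7,"linear":[0,0,0],"roll":-21},{"jaw":7,"linear":[0,0,0],"roll":-28},{"jaw":7,"linear":[0,0,0],"roll":-35}]' | head -2
python3 -m crank '[{"jaw":7,"linear":[0,0,0],"roll":-7},{"jaw":7,"linear":[0,0,0],"roll":-14},{"jaw":7,"linear":[0,0,0],"roll":-19.2},{"jaw":7,"linear":[0,0,0],"roll":-19.2},{"jaw":7,"linear":[0,0,0],"roll":-19.2}]'
python3 - <<'E'
from h import *
go(562,17.8,38,171)
c=cam('wrist');im,d=read_camera('wrist');P=wpts(d,c);H,S,V=hsv(im)
blobs(P,((H<6)|(H>174))&(S>150)&(V>60),62,80,'red')
E
```

```text
clock: 24.75
eef_pos: [553.7, 18.7, 259.3]
clock: 25.17
eef_pos: [556.2, 18.3, 259.3]
clock: 25.58
eef_pos: [556.2, 18.3, 259.2]
clock: 26.0
eef_pos: [556.2, 18.3, 259.2]
clock: 26.42
eef_pos: [556.2, 18.3, 259.2]
clock: 26.83
eef_pos: [556.6, 18.3, 260.1]
tool_rot: [-180.0, -0.2, 170.8]
wrist_force: [-1.1, 0.1, 0.4]
gripper_width: 70.0
finger_force: 0.0
clk 26.83 at [556.6  18.3 260.1] yaw 170.84 -> linear cm [-0.54  0.04 22.21] roll -0.16 alt 359.8 q6 -81.5 F [-1.1  0.1  0.4] T [ 0.058 -0.021  0.001] w 70.0
red [247, 158, 14, 28, 369] med [560.5  17.5  69.6] z [67.1 70.9] rect [561.6  17.3] [15.3 31.8] 81.0
```

```bash
python3 -m crank '[{"jaw":7,"linear":[-0.4,-0.03,4],"roll":-0.2},{"jaw":7,"linear":[-0.4,-0.03,8],"roll":-0.2},{"jaw":6,"linear":[-0.4,-0.03,12],"roll":-0.2},{"jaw":6,"linear":[-0.4,-0.03,15.5],"roll":-0.2},{"jaw":6,"linear":[-0.4,-0.03,18],"roll":-0.2}]'
python3 -m crank '[{"jaw":6,"linear":[0,0,1.5],"roll":0},{"jaw":5,"linear":[0,0,3],"roll":0},{"jaw":4,"linear":[0,0,3.9],"roll":0},{"jaw":3.5,"linear":[0,0,4],"roll":0}]'
python3 -c "
from h import *
go(560.5,17.4,38.5,171)"
```

```text
clock: 27.3
eef_pos: [558.8, 17.4, 78.2]
tool_rot: [-180.0, -0.3, 171.1]
wrist_force: [-0.4, -0.5, -0.6]
gripper_width: 60.0
finger_force: 0.0
clock: 27.63
eef_pos: [559.5, 17.4, 39.9]
tool_rot: [-180.0, -0.3, 171.1]
wrist_force: [-0.2, -0.1, 0.3]
gripper_width: 41.9
finger_force: 0.0
clk 27.63 at [559.5  17.4  39.9] yaw 171.13 -> linear cm [-0.1   0.01  0.14] roll 0.13 alt 0.1 q6 -81.9 F [-0.2 -0.1  0.3] T [-0.028  0.025  0.001] w 41.9
```

```bash
python3 -m crank '[{"jaw":2,"linear":[0,0,0.1],"roll":0},{"jaw":1,"linear":[0,0,0.1],"roll":0},{"jaw":0.8,"linear":[0,0,0.1],"roll":0},{"jaw":0.8,"linear":[0,0,0.1],"roll":0},{"jaw":0.8,"linear":[0,0,0.1],"roll":0}]'
python3 -m crank '[{"jaw":0.8,"linear":[0.3,0,0],"roll":0},{"jaw":0.8,"linear":[0.6,0,0],"roll":0},{"jaw":0.8,"linear":[0.9,0,0],"roll":0},{"jaw":0.8,"linear":[1.2,0,0],"roll":0},{"jaw":0.8,"linear":[1.5,0,0],"roll":0}]'
python3 -m crank '[{"jaw":0.8,"linear":[0.3,0,0],"roll":0},{"jaw":0.8,"linear":[0.6,0,0],"roll":0},{"jaw":0.8,"linear":[0.9,0,0],"roll":0},{"jaw":0.8,"linear":[1.2,0,0],"roll":0},{"jaw":0.8,"linear":[1.5,0,0],"roll":0}]'
python3 lev.py; python3 -c "
from h import *
go(560.5,17.4,38.5,171)"
```

```text
clock: 28.05
eef_pos: [562.7, 17.4, 42.8]
tool_rot: [180.0, 0.1, 171.2]
wrist_force: [-0.7, -0.2, 2.1]
gripper_width: 15.9
finger_force: 30.0
clock: 28.47
eef_pos: [550.4, 19.4, 42.8]
tool_rot: [180.0, 0.5, 171.2]
wrist_force: [8.3, -0.7, -4.9]
gripper_width: 16.0
finger_force: 30.0
clock: 28.88
eef_pos: [535.5, 21.7, 42.8]
tool_rot: [180.0, 0.5, 171.2]
wrist_force: [8.1, -1.9, -4.6]
gripper_width: 15.6
finger_force: 30.0
scene ball 142 [90.32 95.77 98.55] row 237.83 lever z,slope 178 66.42 -0.001
top ball 121 [90.62 94.85 97.13] row 139.38 lever z,slope 1 0 0
clk 28.98 at [534.9  21.8  42.8] yaw 171.2 -> linear cm [-2.6  -0.04  0.43] roll 0.2 alt 0.2 q6 -81.5 F [ 6.  -1.8 -3.2] T [-0.151 -0.835 -0.007] w 15.8
```

```bash
python3 -m crank '[{"jaw":0.8,"linear":[0.3,0,0],"roll":0},{"jaw":0.8,"linear":[0.6,0,0],"roll":0},{"jaw":0.8,"linear":[1.0,0,0],"roll":0},{"jaw":0.8,"linear":[1.6,0,0],"roll":0},{"jaw":0.8,"linear":[2.4,0,0],"roll":0}]'
python3 -m crank '[{"jaw":0.8,"linear":[1,0,-0.1],"roll":0},{"jaw":0.8,"linear":[2.2,0,-0.3],"roll":0},{"jaw":0.8,"linear":[3.4,0,-0.5],"roll":0},{"jaw":0.8,"linear":[4.6,0,-0.5],"roll":0},{"jaw":0.8,"linear":[5.8,0,-0.5],"roll":0}]'
python3 -m crank '[{"jaw":0.8,"linear":[1,0,0],"roll":0},{"jaw":0.8,"linear":[1.7,0,0],"roll":0},{"jaw":0.8,"linear":[2,0,0],"roll":0},{"jaw":0.8,"linear":[2,0,0],"roll":0}]'
python3 lev.py; python3 -c "
from h import *
go(430,38,29,171)"
```

```text
clock: 29.4
eef_pos: [509.1, 25.7, 42.3]
tool_rot: [180.0, 0.1, 171.2]
wrist_force: [2.1, 0.2, 1.7]
gripper_width: 15.3
finger_force: 30.0
clock: 29.82
eef_pos: [448.0, 34.8, 45.7]
tool_rot: [-180.0, -0.2, 171.2]
wrist_force: [-0.8, 0.8, -4.1]
gripper_width: 15.7
finger_force: 30.0
clock: 30.15
eef_pos: [430.3, 37.7, 46.4]
tool_rot: [-180.0, -0.0, 171.2]
wrist_force: [-0.3, -1.1, -4.1]
gripper_width: 15.9
finger_force: 30.0
scene ball 142 [89.15 94.67 97.41] row 238.18 lever z,slope 180 66.24 -0.0113
top ball 117 [89.28 93.36 96.35] row 139.51 lever z,slope 226 65.34 0.0026
clk 30.25 at [431.8  37.6  46.8] yaw 171.2 -> linear cm [0.19 0.01 1.78] roll 0.2 alt 0.2 q6 -79.5 F [ 0.7  0.3 -3.6] T [ 0.081  0.172 -0.017] w 15.8
```

```bash
python3 -m crank '[{"jaw":0.8,"linear":[0,0,0.6],"roll":0},{"jaw":0.8,"linear":[0,0,1.2],"roll":0},{"jaw":0.8,"linear":[0,0,1.6],"roll":0},{"jaw":0.8,"linear":[0,0,1.9],"roll":0},{"jaw":0.8,"linear":[0,0,1.95],"roll":0}]'
python3 -m crank '[{"jaw":0.8,"linear":[0,0,0.05],"roll":0},{"jaw":0.8,"linear":[0,0,0.1],"roll":0},{"jaw":0.8,"linear":[0,0,0.1],"roll":0}]'
python3 -c "
from h import *
go(430,38,27,171)"
```

```text
clock: 30.67
eef_pos: [430.9, 37.6, 26.7]
tool_rot: [-180.0, -0.1, 171.2]
wrist_force: [-5.5, -0.3, 8.5]
gripper_width: 15.6
finger_force: 30.0
clock: 30.92
eef_pos: [430.9, 37.6, 26.7]
tool_rot: [-180.0, -0.1, 171.2]
wrist_force: [-6.2, 0.0, 9.6]
gripper_width: 15.5
finger_force: 30.0
clk 30.92 at [430.9  37.6  26.7] yaw 171.2 -> linear cm [ 0.1   0.03 -0.03] roll 0.2 alt 0.2 q6 -79.5 F [-6.2  0.   9.6] T [-0.147  0.938 -0.002] w 15.5
```

On the bench. Release and retreat, then check.

```bash
python3 -m crank '[{"jaw":2,"linear":[0,0,0],"roll":0},{"jaw":4,"linear":[0,0,0],"roll":0},{"jaw":6,"linear":[0,0,0],"roll":0},{"jaw":6,"linear":[0,0,-0.5],"roll":0},{"jaw":6,"linear":[0,0,-3],"roll":0}]'
python3 -m crank '[{"jaw":6,"linear":[0,0,-4],"roll":0},{"jaw":6,"linear":[0,0,-8],"roll":0},{"jaw":6,"linear":[0,0,-12],"roll":0},{"jaw":6,"linear":[0,0,-15],"roll":0},{"jaw":6,"linear":[0,0,-15],"roll":0}]'
python3 lev.py
python3 - <<'E'
from h import *
for n in('scene','wrist'):
    c=cam(n);im,d=read_camera(n);P=wpts(d,c) if n=='wrist' else pts(n,d,c);H,S,V=hsv(im)
    blobs(P,((H<6)|(H>174))&(S>150)&(V>60)&(np.abs(P[...,0]-450)<90)&(np.abs(P[...,1])<120),42,70,n+'red');blobs(P,(S<60)&(V>110)&(np.abs(P[...,0]-450)<90)&(np.abs(P[...,1]-30)<50),8,22,n+'bar')
    blobs(P,(H>3)&(H<17)&(S>150)&(V>50)&(np.abs(P[...,0]-646)<60)&(np.abs(P[...,1])<60),110,260,n+'handle',10)
    blobs(P,(H>17)&(H<32)&(S>90)&(V>60)&(np.hypot(P[...,0]-646,P[...,1]-4)<30),90,110,n+'brass',10)
print(status.get_obs()['clock'])
E
```

```text
clock: 31.33
eef_pos: [427.8, 37.5, 53.2]
tool_rot: [-179.9, -0.4, 171.2]
wrist_force: [0.2, 0.2, -0.3]
gripper_width: 44.4
finger_force: 0.0
clock: 31.75
eef_pos: [436.1, 37.8, 214.2]
tool_rot: [179.9, 0.8, 171.2]
wrist_force: [1.2, -0.3, -0.3]
gripper_width: 60.1
finger_force: 0.0
scene ball 141 [88.72 94.61 97.3 ] row 238.14 lever z,slope 179 66.48 0.0008
top ball 120 [89.61 93.42 95.88] row 139.48 lever z,slope 224 65.25 -0.0016
scenered [239, 187, 11, 9, 72] med [430.   30.9  52.9] z [43.1 57.5] rect [430.3  33.9] [18.8 37.9] 86.5
scenebar [238, 201, 37, 20, 247] med [495.1  21.2  15. ] z [ 9.2 18.5] rect [475.5  27.2] [ 33.5 127.5] 80.0
scenehandle [295, 178, 14, 26, 299] med [650.4  -8.  169.6] z [137.4 202.5] rect [647.7  -4.2] [32.3 21.6] 33.0
scenebrass [295, 206, 11, 12, 71] med [646.2  -4.   99.8] z [ 90.6 105.1] rect [6.443e+02 3.000e-01] [24.9 28. ] 47.2
wristred [246, 157, 16, 31, 469] med [428.3  38.   53.6] z [50.6 54.7] rect [429.2  37.9] [15.6 30.8] 81.2
wristbar [242, 150, 24, 102, 1639] med [488.5  27.5  14. ] z [12.7 15.3] rect [475.5  30.6] [ 27.7 128.3] 80.8
31.95
```

The block lies flat on the bench, the lever is down, and the driver is standing in the screw.

```bash
python3 -c "
from station import robot
print(robot.finish_job())"
```

```text
the job is handed in; nothing more can be done
None
```

The job is handed in, verdict not shown: the stop screw bears on the red block's height (about 0.6 mm below it, from the camera), the driver stands released in the screw, the block was drawn out with about 8 N of drag and lies flat on the bench clear of the press, and the lever is back down.

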